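Stack the cutlery totes so they do not nest

TASK

Stack the two empty totes, one from the counter and one from the sloping draining rack, in either order on the tote of spoons where it stands, making one level, three-high stack. These are stack-nest totes: turn each one so its pull lip is over the plain end of the tote below, so that its feet rest on the ledges inside that tote's rim rather than the tote nesting down inside. Set them down without dropping or ramming them, and do not knock any of the other things on the counter out of place.

Things in the scene. Friction and masses are not known exactly. Their poses are not given: they have to be found in the camera images.
- tote_spoons: Bottom tote, the only one with spoons in it: loose white plastic stack-nest tote, 0.4-0.75 kg, on the counter. Rim 190 x 64 mm, 64 mm high, tapering to a 171 x 46 mm underside. Origin: centre of underside; z up out of the open top; x along the length to the lip end. A straight 24 mm deep rim band (z 40-64, 64 mm wide in y) runs all round; grip it across y at mid-length.
- tote_counter: Empty white tote, about 0.2 kg, same shape and frame as tote_spoons, upright on the counter at any yaw. Set on another tote with its lip at the opposite end it stacks: feet on ledges, underside 54 mm above the lower tote's underside, about 4 mm sideways and 5 mm lengthwise play. With lips at the same end it drops in and nests, only 24 mm up.
- tote_rack: The other empty tote, about 0.2 kg, identical to tote_counter in shape, frame and behaviour. It lies on its underside on the rack's slope, pitched 30 degrees: its x axis (lip end) points up the slope, away from the robot.
- tote_spoons_lip (a point): Tip of the spoon tote's pull lip, 109 mm from its origin along x and 62 mm up. The lip is a tab 44 mm wide and 5 mm thick at the rim of one end only. Every tote has inside its rim, at z 54 mm, two corner ledges at the lip end and one middle ledge at the plain end; under its base one middle foot at the lip end, two corner feet at the plain end.
- tote_counter_lip (a point): Tip of the pull lip of tote_counter: 109 mm from the tote's origin along its x axis, 62 mm above its underside.
- tote_rack_lip (a point): Tip of the pull lip of tote_rack: 109 mm from the tote's origin along its x axis, 62 mm above its underside.
- rack: Fixed steel-wire draining rack, foot 210 x 130 mm, origin at the centre of its underside. Six wires slope at 30 degrees: low end, with a 26 mm stop bar, at its -x (roughly towards the robot); high end 125 mm above the counter at its +x. The rack tote's origin starts 75 mm above the rack's origin; nothing stands beside its rim.
- bowls: Bystander: stack of cream paper bowls, 114 mm across, 75 mm high; origin at the centre of its underside.
- bowl: Bystander: one cream paper bowl, 110 mm across, 50 mm high; origin at the centre of its underside.
- cup: Bystander: plain steel cup, 68 mm across, 75 mm high; origin at the centre of its underside.
- bottle: Bystander: clear bottle with white cap, 62 mm across, 170 mm high; origin at the centre of its underside.
- jar: Bystander: glass jar with steel lid, 60 mm across, 80 mm high; origin at the centre of its underside.
- spatula: Bystander: spatula lying flat, 260 mm long; origin at its middle, on the underside.
Things that resemble listed ones, but are neither listed nor needed, are in the scene too. What is shaped like the tote_counter but yellow is not meant.

How it is judged:
By the outcome, as a careful person would: the job done as asked, in the order asked, and still so for the second after the job is handed in, with the robot touching nothing.
It also fails if it takes over 72 s, if anything falls off the work surface, if the arm or the gripper's body presses on something with over 40 N, if the wrist force passes 120 N, or if a joint passes its speed limit or range.

ROBOT

A 6-joint arm with a two-finger parallel gripper is mounted at the origin on the work surface. World frame = base frame: x ahead of the robot, y to its left, z up, the work surface at z = 0. Lengths are in m, angles in degrees, forces in N, time in s.
With the tool pointing down it reaches from about 0.375 to 0.9 m from the base axis. Payload 3.1 kg.
Tool frame: the origin (TCP) lies at the very end of the fingers, on their centre line; the grasp point (between the pads) lies 19 mm behind it; z points along the fingers, x is the direction in which the jaws open and shut, and the axes are right-handed (so a half turn about z gives the same grasp; the last joint's range is limited). The gripper opens to 87 mm and grips with 3 to 60 N. Pads are 19 mm wide; open, the fingers measure 117 mm over their backs; the gripper's body (75 mm by 190 mm) begins 51 mm behind the grasp point.
Start: joints at [-85.972, 30.224, 82.088, -0, 67.689, -10.227], TCP at [0.154, -0.606, 0.223] pointing down, gripper open.
Joint ranges: [-176.69, 176.69], [-43.24, 126.21], [12.49, 139.97], [-82, 262], [0, 151.66], [-163.58, 163.58]. Speed limits (degrees/s): [159.86, 159.86, 180, 180, 180, 180].

INTERFACE

Orientations are given as a 3x3 rotation matrix whose columns are the frame's x, y, z axes.
In Python, from rig import bot gives the robot as it stands.
- The arm moves only by the tool arm_command, never from a script. Its argument "plan" is a list of rows, each an object of numbers: "claw": the opening, from 0 (shut) to 1 (fully open); "dx", "dy", "dz": the shift along the tool's x, y, z in cm; "twist": the turn about the tool's z in degrees. A call has 1 to 8 rows; each row is the pose to reach, as a shift and turn from the pose measured when the call began, along the tool's axes at that moment; what a row does not reach only later rows make up. A row lasts 1/12 s, in which the tool goes at most 41.7 mm and 7.16 degrees, less where a joint would pass 70% of its speed; a pose out of reach is approached as far as the arm can. A call with a gripper value outside its range is refused whole. The fingers move at their own pace and stop on an object; the grip force is fixed at half the most. Time passes only in rows, so rows that repeat a pose let the fingers close. It gives the time, the measured TCP pose, the force and the opening at its end, in the units of the state.
- bot.read_state(): the state, without advancing time (a new reading comes with each control period).
- bot.capture(name): name is "scene" or "top" or "wrist"; returns the picture (480x640x3 uint8, red, green, blue); there is no depth.
- bot.calibration(name): a dict with "intrinsics" (3x3 intrinsics, pixels), "rvec" (rotation vector, rad) and "tvec" (3), from world to camera coordinates, as OpenCV has them; the wrist camera has in their place "T_tool_cam" (4x4, takes a point from camera to tool coordinates, whose origin is the TCP and whose axes are the tool frame's). Camera axes: x right, y down, z forward; pixel columns grow to the right and rows downward; lengths in m; the calibration is good to about 2 mm. The wrist camera is an equidistant fisheye: a pixel r from the principal point sees the ray r / f radians off the axis. A picture is of the moment at which its call begins: read the wrist's pose just before it. calibration takes no time and is no camera call.
- bot.hand_in(): hands the job in, once; it reports no verdict.
The state is a dict: "time_s": time; "joint_positions": joint angles; "qvel": joint speeds; "tau": joint torques, N m; "position": TCP position; "tcp_rot": TCP orientation; "force": force on the tool from outside, world axes, zero at the start; "moment": the same for the moment, N m; "opening": opening from 0.0 (shut) to 1.0 (fully open).
Only numpy, scipy, OpenCV 4.12 (cv2) and the standard library are available. Lean on these libraries where they do the work, as an engineer would, in place of code of your own. Each camera call takes 0.05 s, during which the arm holds its last target.

## Working session

There is one attempt and no reset: what is moved stays moved. The work goes in short steps, Python scripts to look and compute and a tool call to move; the robot and the scene stay as the last step left them, time stands still between calls to the robot, and variables do not carry over. Pictures are saved under pics/ and viewed, and the job is handed in when it is done.

Besides the shell and the picture viewer there is one more tool, called as name(argument=value, ...), one argument or row to a line, values as JSON. arm_command: Moves the arm, as the interface text tells. Its arguments: {"type":"object","properties":{"plan":{"type":"array"}},"required":["plan"]}

```bash
ls; mkdir -p pics; python3 - <<'E'
from rig import bot
import cv2
s=bot.read_state(); print(s)
for n in ("scene","top","wrist"):
    cv2.imwrite(f"pics/{n}0.png",bot.capture(n)[:,:,::-1]); print(n,bot.calibration(n))
E
```

```text
pics
{'time_s': 0.0, 'joint_positions': array([-8.59735334e+01,  3.02796779e+01,  8.21574679e+01, -6.29648722e-04,
        6.76882029e+01, -1.02265573e+01]), 'qvel': array([ 0.02556025,  0.05586606, -0.02640869,  0.08293076, -0.04498311,
        0.0315232 ]), 'tau': array([-2.35640837e-04, -4.40044713e+01, -1.76591974e+01,  6.31859712e-02,
        5.80326165e-02, -1.71317083e-04]), 'position': array([ 0.15385832, -0.60500301,  0.22155799]), 'tcp_rot': array([[ 2.46208323e-01, -9.69216918e-01, -1.63759197e-04],
       [-9.69214537e-01, -2.46208087e-01,  2.18163296e-03],
       [-2.15479442e-03, -3.78418400e-04, -9.99997607e-01]]), 'force': array([-0.23216088, -0.4491988 , -0.0461742 ]), 'moment': array([-0.02818606,  0.01855149,  0.02132438]), 'opening': 1.0015383008095022}
scene {'intrinsics': array([[469.64378491,   0.        , 317.96298328],
       [  0.        , 469.64378491, 240.34092806],
       [  0.        ,   0.        ,   1.        ]]), 'rvec': array([ 2.48891109,  0.69398926, -0.19227467]), 'tvec': array([-0.45665665, -0.16001256,  1.46714987])}
top {'intrinsics': array([[580.28025095,   0.        , 313.62684607],
       [  0.        , 580.28025095, 242.63285551],
       [  0.        ,   0.        ,   1.        ]]), 'rvec': array([ 2.17602937, -2.17406173,  0.05436937]), 'tvec': array([0.01145737, 0.5276908 , 1.59661372])}
wrist {'intrinsics': array([[371.64829954,   0.        , 314.92173044],
       [  0.        , 371.64829954, 239.00566199],
       [  0.        ,   0.        ,   1.        ]]), 'T_tool_cam': array([[ 9.99999414e-01, -1.02747387e-03,  3.42456538e-04,
         3.18670399e-04],
       [ 8.92445474e-04,  9.60886253e-01,  2.76941894e-01,
        -7.53476934e-02],
       [-6.13612338e-04, -2.76941426e-01,  9.60886606e-01,
        -1.62384565e-01],
       [ 0.00000000e+00,  0.00000000e+00,  0.00000000e+00,
         1.00000000e+00]])}
```

View pics/scene0.png

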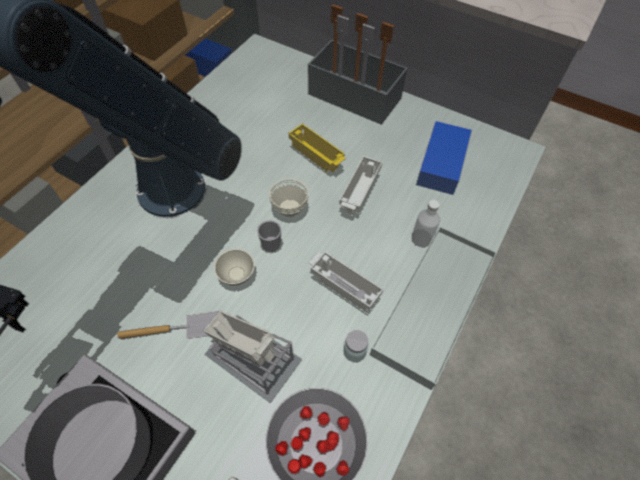

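View pics/top0.png

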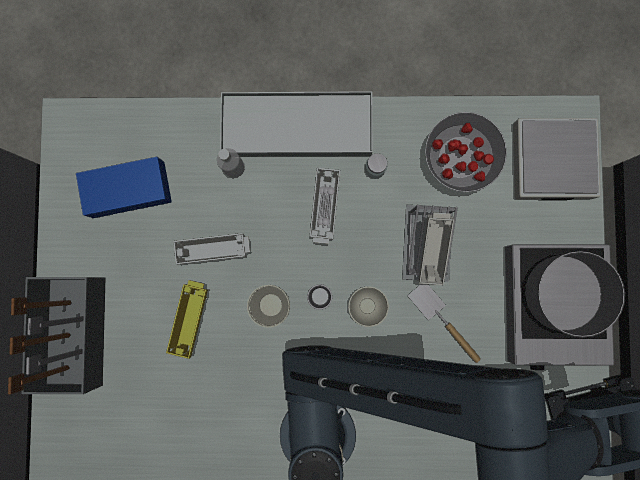

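View pics/wrist0.png

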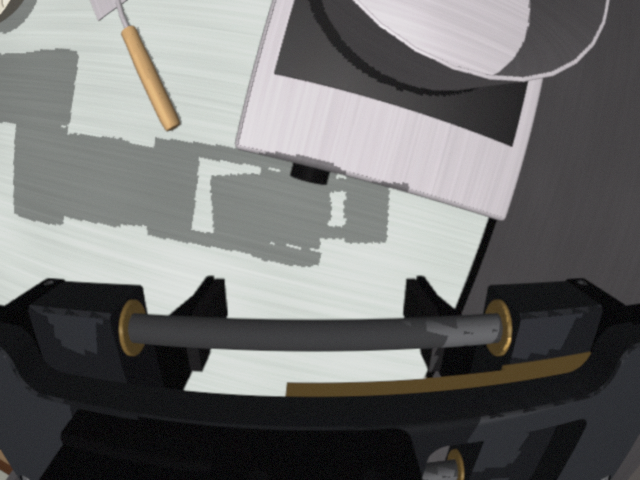

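The top view has the spoon tote near (324,206), the counter tote near (212,248), the rack and its tote near (432,245), and the yellow decoy near (187,320). I'll zoom in on the totes next.

```bash
cat > h.py <<'E'
import numpy as np,cv2
from rig import bot
def cam(n):
    c=bot.calibration(n);R=cv2.Rodrigues(c['rvec'])[0];return c['intrinsics'],R,np.array(c['tvec']).ravel()
def toplane(n,uv,z):
    K,R,t=cam(n);o=-R.T@t
    out=[]
    for u,v in np.atleast_2d(uv):
        d=R.T@np.linalg.solve(K,[u,v,1.]); out.append(o+d*(z-o[2])/d[2])
    return np.array(out)
def proj(n,P):
    K,R,t=cam(n);p=(R@np.atleast_2d(P).T).T+t;p=p@K.T;return p[:,:2]/p[:,2:]
def wray(uv,s):
    c=bot.calibration('wrist');K=c['intrinsics'];T=c['T_tool_cam']
    x=(uv[0]-K[0,2])/K[0,0];y=(uv[1]-K[1,2])/K[1,1];r=np.hypot(x,y)+1e-12
    d=np.array([x/r*np.sin(r),y/r*np.sin(r),np.cos(r)])
    R=np.array(s['tcp_rot']);p=np.array(s['position'])
    return p+R@T[:3,3],R@T[:3,:3]@d
def wplane(uv,s,z):
    o,d=wray(uv,s);return o+d*(z-o[2])/d[2]
def wproj(P,s):
    c=bot.calibration('wrist');K=c['intrinsics'];T=c['T_tool_cam']
    R=np.array(s['tcp_rot']);p=np.array(s['position']);out=[]
    for X in np.atleast_2d(P):
        q=T[:3,:3].T@(R.T@(X-p)-T[:3,3]);th=np.arctan2(np.hypot(q[0],q[1]),q[2]);f=np.hypot(q[0],q[1])+1e-12
        out.append([K[0,2]+K[0,0]*th*q[0]/f,K[1,2]+K[1,1]*th*q[1]/f])
    return np.array(out)
def crop(im,x0,y0,x1,y1,k,name):
    cv2.imwrite(name,cv2.resize(im[y0:y1,x0:x1],None,fx=k,fy=k,interpolation=cv2.INTER_CUBIC))
E
python3 - <<'E'
import cv2
from h import *
im=cv2.imread('pics/top0.png'); s=cv2.imread('pics/scene0.png')
a=[cv2.resize(im[y:y+100,x:x+100],(400,400),interpolation=cv2.INTER_CUBIC) for x,y in ((162,198),(275,157))]
cv2.imwrite('pics/z1.png',cv2.hconcat(a))
crop(im,390,190,480,300,5,'pics/z2.png')
crop(s,190,290,310,410,5,'pics/z3.png')
E
```

```text
(no output)
```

View pics/z1.png

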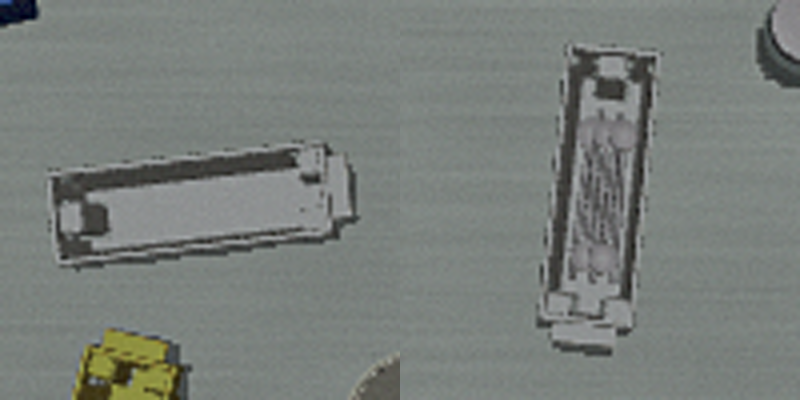

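View pics/z2.png

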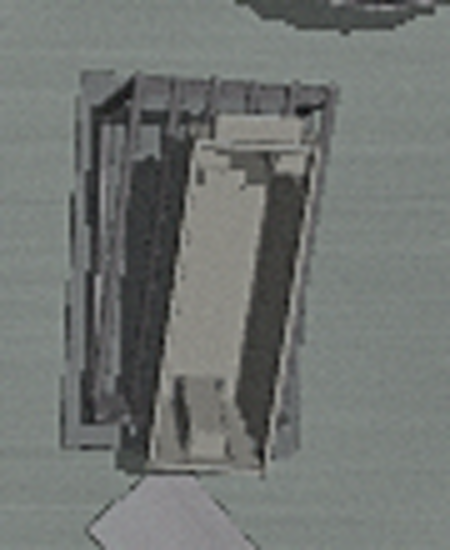

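View pics/z3.png

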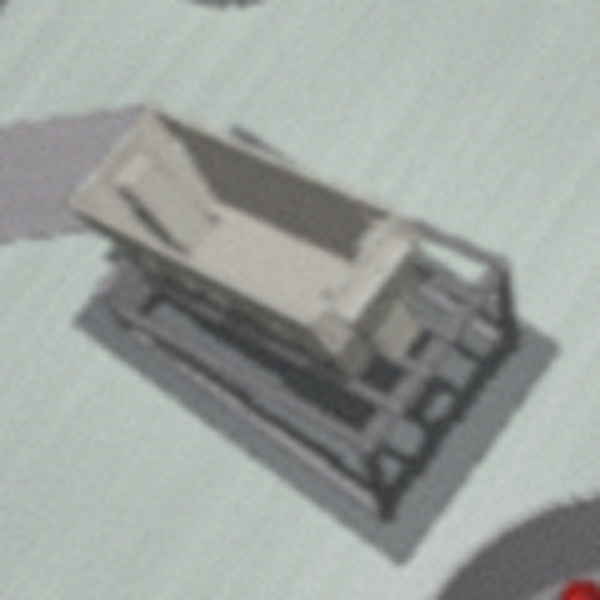

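```bash
python3 - <<'E'
from h import *
def o(pts,x0,y0,k): return (np.array(pts,float)+.5)/k-.5+[x0,y0]
c=o([(50,172),(325,143),(335,235),(60,265)],162,198,4)
s=o([(172,47),(257,52),(232,330),(140,322)],275,157,4)
r=o([(197,140),(328,142),(265,468),(150,468)],390,190,5)
for n,p,z in(('counter',c,[.064]*4),('spoons',s,[.064]*4),('rack',r,[.178,.178,.083,.083])):
    P=np.array([toplane('top',q,zz)[0] for q,zz in zip(p,z)])
    print(n,P.round(4).tolist(),'mean',P.mean(0).round(4),[np.linalg.norm(P[i]-P[(i+1)%4]).round(3) for i in range(4)])
    if n=='counter': a=(P[1]+P[2]-P[0]-P[3])/2
    elif n=='spoons': a=(P[2]+P[3]-P[0]-P[1])/2
    else: a=(P[0]+P[1]-P[2]-P[3])/2
    print('lip yaw',np.degrees(np.arctan2(a[1],a[0])))
# rest: bystanders
for n,p,z in(('jar',(376,160),.08),('bottle',(228,153),.17),('bowls',(269,305),.075),('cup',(319,296),.075),('bowl',(367,306),.05)): print(n,toplane('top',p,z).round(3))
E
```

```text
counter [[0.5299, 0.3906, 0.064], [0.5496, 0.2032, 0.064], [0.4871, 0.1958, 0.064], [0.4666, 0.3826, 0.064]] mean [0.5083 0.293  0.064 ] [np.float64(0.188), np.float64(0.063), np.float64(0.188), np.float64(0.064)]
lip yaw -83.86043868664086
spoons [[0.7277, 0.0004, 0.064], [0.7241, -0.0576, 0.064], [0.534, -0.0404, 0.064], [0.5394, 0.0218, 0.064]] mean [ 0.6313 -0.0189  0.064 ] [np.float64(0.058), np.float64(0.191), np.float64(0.062), np.float64(0.19)]
lip yaw 174.17396186108567
rack [[0.5793, -0.2805, 0.178], [0.5782, -0.3459, 0.178], [0.4155, -0.3311, 0.083], [0.4154, -0.2705, 0.083]] mean [ 0.4971 -0.307   0.1305] [np.float64(0.065), np.float64(0.189), np.float64(0.061), np.float64(0.19)]
lip yaw -4.339982075175794
jar [[ 0.747 -0.157  0.08 ]]
bottle [[0.747 0.228 0.17 ]]
bowls [[0.357 0.13  0.075]]
cup [[ 0.381 -0.004  0.075]]
bowl [[ 0.354 -0.133  0.05 ]]
```

```bash
cat >> h.py <<'E'
def go(x,y,z,yaw):
    """yaw of tool x axis, deg (mod 180). prints shift in tool axes, cm"""
    s=bot.read_state();R=np.array(s['tcp_rot']);d=R.T@(np.array([x,y,z])-s['position'])*100
    cy=np.degrees(np.arctan2(R[1,0],R[0,0]));t=(-(yaw-cy)+90)%180-90
    print('dx dy dz',d.round(2),'twist',round(t,1),'| pos',s['position'].round(4),'yaw',round(cy,1),'q6',s['joint_positions'][5].round(1),'F',s['force'].round(1),'op',round(s['opening'],3),'t',round(s['time_s'],2))
E
python3 -c "
from h import *
go(.503,-.3075,.25,-94.3)"
```

```text
dx dy dz [-20.26 -41.17  -2.78] twist 18.6 | pos [ 0.1539 -0.6052  0.2218] yaw -75.7 q6 -10.2 F [-0.7  0.1  0.2] op 1.002 t 0.15
```

arm_command(
  plan=[
    {"dx": -1.8,"dy": -3.7,"dz": -2.8,"twist": 3,"claw": 1},
    {"dx": -3.5,"dy": -7.2,"dz": -2.8,"twist": 8,"claw": 1},
    {"dx": -20.2,"dy": -41.2,"dz": -2.8,"twist": 18.6,"claw": 1},
    {"dx": -20.2,"dy": -41.2,"dz": -2.8,"twist": 18.6,"claw": 1},
    {"dx": -20.2,"dy": -41.2,"dz": -2.8,"twist": 18.6,"claw": 1},
    {"dx": -20.2,"dy": -41.2,"dz": -2.8,"twist": 18.6,"claw": 1},
    {"dx": -20.2,"dy": -41.2,"dz": -2.8,"twist": 18.6,"claw": 1},
    {"dx": -20.2,"dy": -41.2,"dz": -2.8,"twist": 18.6,"claw": 1},
  ],
)

```text
time_s: 0.82
position: [0.4026, -0.3931, 0.2498]
tcp_rot: [[-0.076, -0.997, -0.0], [-0.997, 0.076, 0.002], [-0.002, 0.001, -1.0]]
force: [0.9, -0.4, -0.6]
opening: 1.001
```

```bash
python3 -c "
from h import *
go(.503,-.3075,.25,-94.3)"
```

```text
dx dy dz [-9.3  -9.36 -0.  ] twist -0.1 | pos [ 0.4026 -0.3931  0.2498] yaw -94.4 q6 38.6 F [ 0.9 -0.4 -0.6] op 1.001 t 0.82
```

arm_command(
  plan=[
    {"dx": -9.3,"dy": -9.4,"dz": 0,"claw": 1},
    {"dx": -9.3,"dy": -9.4,"dz": 0,"claw": 1},
    {"dx": -9.3,"dy": -9.4,"dz": 0,"claw": 1},
    {"dx": -9.3,"dy": -9.4,"dz": 0,"claw": 1},
    {"dx": -9.3,"dy": -9.4,"dz": 0,"claw": 1},
    {"dx": -9.3,"dy": -9.4,"dz": 0,"claw": 1},
  ],
)

```text
$.plan[0]: bad value
```

```bash
python3 - <<'E'
from h import *
go(.503,-.3075,.101,-94.3)
s=bot.read_state()
im=bot.capture('wrist')[:,:,::-1].copy()
# predicted rim corners
u=np.array([np.cos(np.radians(-4.3)),np.sin(np.radians(-4.3))]);v=np.array([-u[1],u[0]])
for a in(1,-1):
  for b in (1,-1):
    xy=np.array([.4971,-.307])+a*.095*np.cos(np.pi/6)*u+b*.032*v
    q=wproj([xy[0],xy[1],.1305+a*.0475],s)[0]; cv2.drawMarker(im,tuple(q.astype(int)),(0,0,255),0,10,1)
cv2.imwrite('pics/w1.png',im)
E
```

```text
dx dy dz [-9.27 -9.37 14.9 ] twist -0.1 | pos [ 0.4026 -0.3931  0.2498] yaw -94.4 q6 38.6 F [ 0.9 -0.4 -0.6] op 1.001 t 0.82
```

View pics/w1.png

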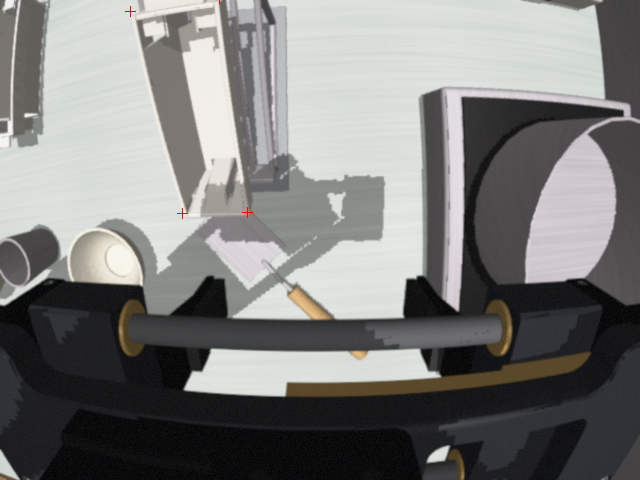

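Markers for the rim corners measured in the top view land on the rack tote in the wrist view, within about 2 px at (183,213), (247,212) and (131,11). So the pose is good. The last move was refused because every row needs all the keys.

arm_command(
  plan=[
    {"dx": -9.3,"dy": -9.4,"dz": 0,"twist": 0,"claw": 1},
    {"dx": -9.3,"dy": -9.4,"dz": 0,"twist": 0,"claw": 1},
    {"dx": -9.3,"dy": -9.4,"dz": 0,"twist": 0,"claw": 1},
    {"dx": -9.3,"dy": -9.4,"dz": 0,"twist": 0,"claw": 1},
    {"dx": -9.3,"dy": -9.4,"dz": 0,"twist": 0,"claw": 1},
    {"dx": -9.3,"dy": -9.4,"dz": 7,"twist": 0,"claw": 1},
    {"dx": -9.3,"dy": -9.4,"dz": 7,"twist": 0,"claw": 1},
    {"dx": -9.3,"dy": -9.4,"dz": 7,"twist": 0,"claw": 1},
  ],
)

```text
time_s: 1.53
position: [0.5045, -0.298, 0.1753]
tcp_rot: [[-0.071, -0.997, -0.006], [-0.997, 0.071, 0.015], [-0.015, 0.007, -1.0]]
force: [-1.2, -0.1, -0.5]
opening: 1.002
```

```bash
python3 - <<'E'
from h import *
go(.503,-.3075,.101,-94.3)
s=bot.read_state()
im=bot.capture('wrist')[:,:,::-1].copy()
u=np.array([np.cos(np.radians(-4.3)),np.sin(np.radians(-4.3))]);v=np.array([-u[1],u[0]])
for a in(1,0,-1):
  for b in (1,-1):
    xy=np.array([.4971,-.307])+a*.095*np.cos(np.pi/6)*u+b*.032*v
    q=wproj([xy[0],xy[1],.1305+a*.0475],s)[0]; cv2.drawMarker(im,tuple(q.astype(int)),(0,0,255),0,10,1)
cv2.imwrite('pics/w2.png',im)
E
```

```text
dx dy dz [1.07 0.03 7.41] twist 0.2 | pos [ 0.5045 -0.298   0.1753] yaw -94.1 q6 52.1 F [-1.2 -0.1 -0.5] op 1.002 t 1.53
```

View pics/w2.png

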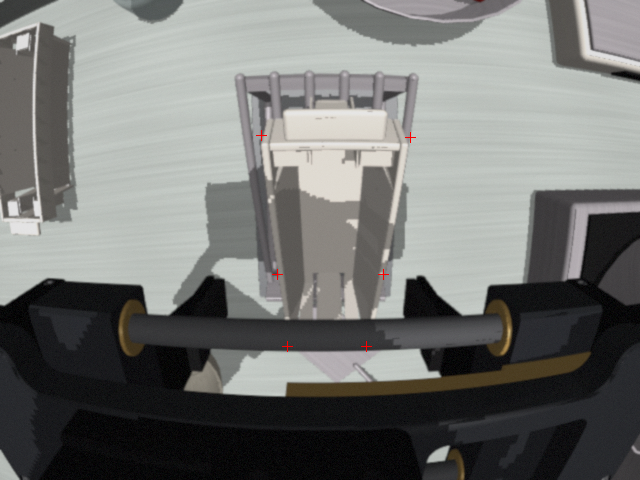

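The tote's rim centre falls midway between the jaws, and the predicted markers agree with the picture. Descending.

arm_command(
  plan=[
    {"dx": 1.0,"dy": 0,"dz": 0,"twist": 0,"claw": 1},
    {"dx": 1.0,"dy": 0,"dz": 0.5,"twist": 0,"claw": 1},
    {"dx": 1.0,"dy": 0,"dz": 3,"twist": 0,"claw": 1},
    {"dx": 1.0,"dy": 0,"dz": 5.5,"twist": 0,"claw": 1},
    {"dx": 1.0,"dy": 0,"dz": 7.4,"twist": 0,"claw": 1},
    {"dx": 1.0,"dy": 0,"dz": 7.4,"twist": 0,"claw": 1},
    {"dx": 1.0,"dy": 0,"dz": 7.4,"twist": 0,"claw": 1},
    {"dx": 1.0,"dy": 0,"dz": 7.4,"twist": 0,"claw": 1},
  ],
)

```text
time_s: 2.25
position: [0.5061, -0.31, 0.1057]
tcp_rot: [[-0.072, -0.997, 0.001], [-0.997, 0.072, 0.01], [-0.01, 0.0, -1.0]]
force: [0.6, 0.4, 0.7]
opening: 1.0
```

```bash
python3 -c "
from h import *
go(.503,-.3075,.101,-94.3)
crop(bot.capture('wrist')[:,:,::-1],0,0,640,480,1,'pics/w3.png')"
```

```text
dx dy dz [-0.22  0.33  0.47] twist 0.2 | pos [ 0.5061 -0.31    0.1057] yaw -94.1 q6 51.3 F [0.6 0.4 0.7] op 1.0 t 2.25
```

View pics/w3.png

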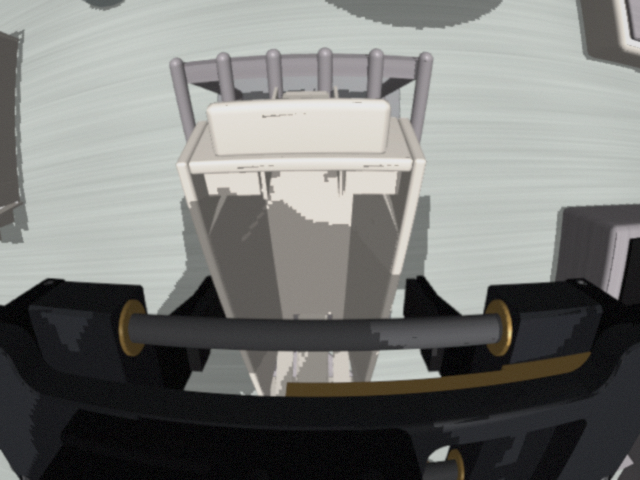

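The tote sits about 9 px left of centre between the jaws. I'll apply the small correction and close.

arm_command(
  plan=[
    {"dx": -0.25,"dy": 0.3,"dz": 0.4,"twist": 0,"claw": 1},
    {"dx": -0.25,"dy": 0.3,"dz": 0.4,"twist": 0,"claw": 1},
    {"dx": -0.25,"dy": 0.3,"dz": 0.4,"twist": 0,"claw": 0.65},
    {"dx": -0.25,"dy": 0.3,"dz": 0.4,"twist": 0,"claw": 0.6},
    {"dx": -0.25,"dy": 0.3,"dz": 0.4,"twist": 0,"claw": 0.5},
    {"dx": -0.25,"dy": 0.3,"dz": 0.4,"twist": 0,"claw": 0.5},
    {"dx": -0.25,"dy": 0.3,"dz": 0.4,"twist": 0,"claw": 0.5},
    {"dx": -0.25,"dy": 0.3,"dz": 0.4,"twist": 0,"claw": 0.5},
  ],
)

```text
time_s: 2.97
position: [0.5035, -0.3071, 0.102]
tcp_rot: [[-0.072, -0.997, 0.001], [-0.997, 0.072, 0.01], [-0.01, -0.0, -1.0]]
force: [0.5, 0.3, 0.4]
opening: 0.729
```

```bash
python3 -c "
from h import *
go(.503,-.3075,.101,-94.3)"
```

```text
dx dy dz [0.04 0.05 0.1 ] twist 0.2 | pos [ 0.5035 -0.3071  0.102 ] yaw -94.1 q6 51.3 F [0.5 0.3 0.4] op 0.729 t 2.97
```

The grip opening is 63 mm, which matches the 64 mm rim. Lifting.

arm_command(
  plan=[
    {"dx": 0,"dy": 0,"dz": -0.5,"twist": 0,"claw": 0.5},
    {"dx": 0,"dy": 0,"dz": -1.5,"twist": 0,"claw": 0.5},
    {"dx": 0,"dy": 0,"dz": -3.5,"twist": 0,"claw": 0.5},
    {"dx": 0,"dy": 0,"dz": -6,"twist": 0,"claw": 0.5},
    {"dx": 0,"dy": 0,"dz": -9,"twist": 0,"claw": 0.5},
    {"dx": 0,"dy": 0,"dz": -12,"twist": 0,"claw": 0.5},
    {"dx": 0,"dy": 0,"dz": -12,"twist": 0,"claw": 0.5},
    {"dx": 0,"dy": 0,"dz": -12,"twist": 0,"claw": 0.5},
  ],
)

```text
time_s: 3.63
position: [0.5043, -0.3091, 0.2245]
tcp_rot: [[-0.072, -0.997, 0.005], [-0.997, 0.072, 0.006], [-0.006, -0.004, -1.0]]
force: [0.1, 0.2, -3.6]
opening: 0.727
```

```bash
python3 -c "
from h import *
go(.45,.0,.101,-94.3)
crop(bot.capture('scene')[:,:,::-1],180,230,340,350,5,'pics/s4.png')"
```

```text
dx dy dz [-30.36   7.69  12.51] twist 0.2 | pos [ 0.5043 -0.3091  0.2245] yaw -94.1 q6 51.4 F [ 0.1  0.2 -3.6] op 0.727 t 3.63
```

View pics/s4.png

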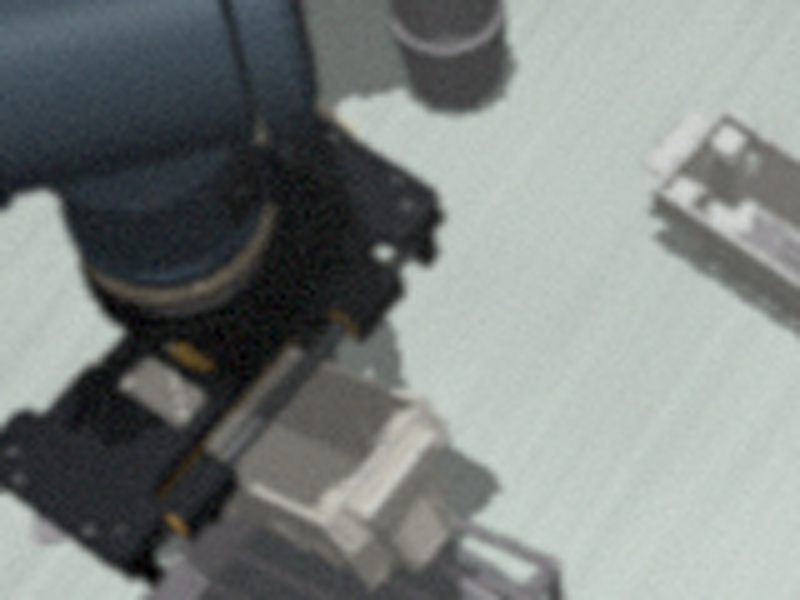

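The tote is held and still pitched. I'll carry it over the spoon tote to the clear patch near (0.545, 0.115) and level it there by easing its plain end onto the counter.

```bash
python3 -c "
from h import *
go(.545,.115,.22,-95)"
```

```text
dx dy dz [-42.5   -1.14   0.65] twist 0.9 | pos [ 0.5031 -0.3081  0.2225] yaw -94.1 q6 51.4 F [-0.4  0.3 -2.5] op 0.729 t 3.68
```

arm_command(
  plan=[
    {"dx": -1.5,"dy": 0,"dz": 0,"twist": 0,"claw": 0.5},
    {"dx": -4,"dy": 0,"dz": 0,"twist": 0.9,"claw": 0.5},
    {"dx": -7.5,"dy": -0.2,"dz": 0,"twist": 0.9,"claw": 0.5},
    {"dx": -11,"dy": -0.4,"dz": 0,"twist": 0.9,"claw": 0.5},
    {"dx": -15,"dy": -0.6,"dz": 0,"twist": 0.9,"claw": 0.5},
    {"dx": -19,"dy": -0.8,"dz": 0,"twist": 0.9,"claw": 0.5},
    {"dx": -23,"dy": -1,"dz": 0,"twist": 0.9,"claw": 0.5},
    {"dx": -27,"dy": -1.1,"dz": 0,"twist": 0.9,"claw": 0.5},
  ],
)

```text
time_s: 4.35
position: [0.5315, -0.0364, 0.2232]
tcp_rot: [[-0.088, -0.996, -0.003], [-0.996, 0.088, 0.011], [-0.011, 0.004, -1.0]]
force: [0.6, 0.0, -2.3]
opening: 0.732
```

```bash
python3 -c "
from h import *
go(.545,.115,.22,-95)"
```

```text
dx dy dz [-15.2   -0.02   0.48] twist -0.0 | pos [ 0.5315 -0.0364  0.2232] yaw -95.0 q6 78.5 F [ 0.6  0.  -2.3] op 0.732 t 4.35
```

arm_command(
  plan=[
    {"dx": -4,"dy": 0,"dz": 0,"twist": 0,"claw": 0.5},
    {"dx": -8,"dy": 0,"dz": 0,"twist": 0,"claw": 0.5},
    {"dx": -11.5,"dy": 0,"dz": 0,"twist": 0,"claw": 0.5},
    {"dx": -14,"dy": 0,"dz": 1,"twist": 0,"claw": 0.5},
    {"dx": -15.2,"dy": 0,"dz": 3,"twist": 0,"claw": 0.5},
    {"dx": -15.2,"dy": 0,"dz": 6,"twist": 0,"claw": 0.5},
    {"dx": -15.2,"dy": 0,"dz": 9,"twist": 0,"claw": 0.5},
    {"dx": -15.2,"dy": 0,"dz": 11,"twist": 0,"claw": 0.5},
  ],
)

```text
time_s: 5.02
position: [0.5405, 0.1177, 0.1109]
tcp_rot: [[-0.086, -0.996, -0.011], [-0.996, 0.086, 0.011], [-0.01, 0.012, -1.0]]
force: [-0.0, 0.3, -2.3]
opening: 0.732
```

```bash
python3 -c "
from h import *
go(.545,.115,.085,-95)
crop(bot.capture('scene')[:,:,::-1],240,150,440,310,4,'pics/s5.png')
s=bot.capture('wrist');crop(s[:,:,::-1],0,0,640,480,1,'pics/w5.png')
go(.545,.115,.085,-95)
"
```

```text
dx dy dz [ 0.26 -0.5   2.58] twist 0.1 | pos [0.5405 0.1177 0.1109] yaw -94.9 q6 94.7 F [-0.   0.3 -2.3] op 0.732 t 5.02
dx dy dz [ 0.18 -0.66  2.48] twist 0.0 | pos [0.539  0.1171 0.1099] yaw -95.0 q6 94.7 F [-0.7  0.1 -3.1] op 0.735 t 5.12
```

View pics/s5.png

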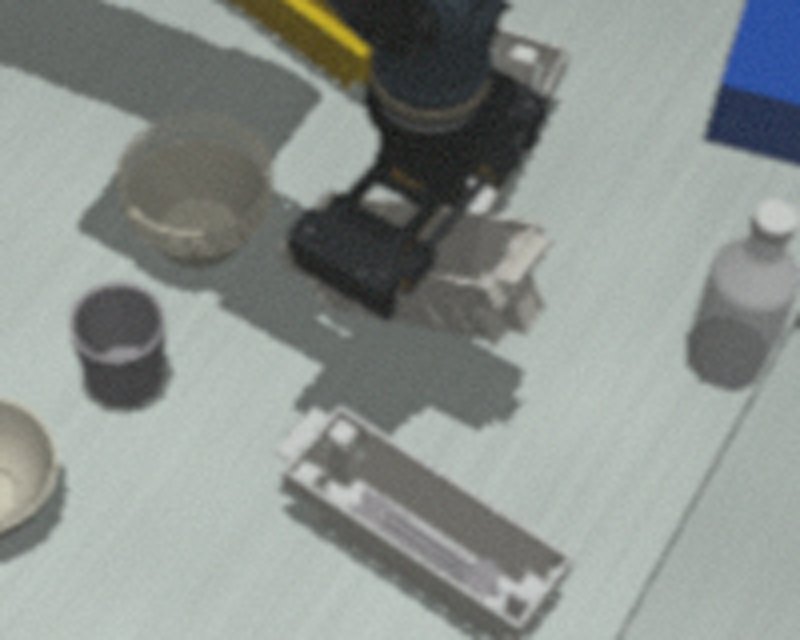

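View pics/w5.png

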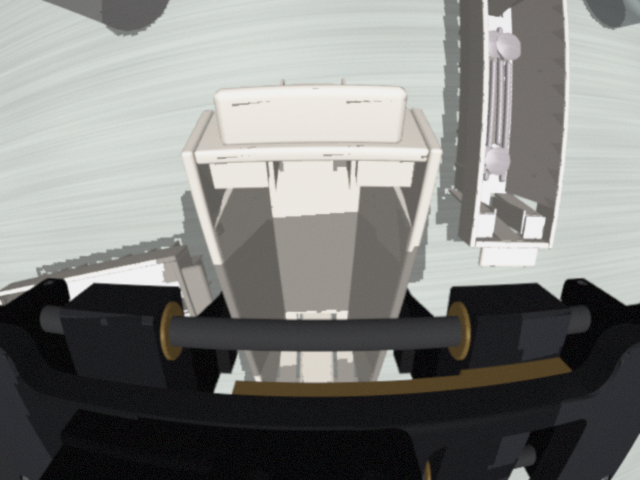

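arm_command(
  plan=[
    {"dx": 0.2,"dy": -0.2,"dz": 0.5,"twist": 0,"claw": 0.5},
    {"dx": 0.2,"dy": -0.2,"dz": 1.3,"twist": 0,"claw": 0.5},
    {"dx": 0.2,"dy": -0.2,"dz": 2.1,"twist": 0,"claw": 0.5},
    {"dx": 0.2,"dy": -0.2,"dz": 2.8,"twist": 0,"claw": 0.5},
    {"dx": 0.2,"dy": -0.2,"dz": 3.4,"twist": 0,"claw": 0.5},
    {"dx": 0.2,"dy": -0.2,"dz": 3.7,"twist": 0,"claw": 0.5},
    {"dx": 0.2,"dy": -0.2,"dz": 3.7,"twist": 0,"claw": 0.5},
  ],
)

```text
time_s: 5.7
position: [0.5399, 0.1152, 0.0723]
tcp_rot: [[-0.087, -0.996, -0.018], [-0.996, 0.087, 0.011], [-0.01, 0.018, -1.0]]
force: [-0.6, 0.5, -2.1]
opening: 0.734
```

arm_command(
  plan=[
    {"dx": 0,"dy": 0,"dz": 0.4,"twist": 0,"claw": 0.5},
    {"dx": 0,"dy": -0.5,"dz": 0.65,"twist": 0,"claw": 0.5},
    {"dx": 0,"dy": -0.95,"dz": 0.95,"twist": 0,"claw": 0.5},
    {"dx": 0,"dy": -1.35,"dz": 1.25,"twist": 0,"claw": 0.5},
    {"dx": 0,"dy": -1.75,"dz": 1.6,"twist": 0,"claw": 0.5},
    {"dx": 0,"dy": -1.75,"dz": 1.6,"twist": 0,"claw": 0.5},
  ],
)

```text
time_s: 6.2
position: [0.5581, 0.1137, 0.0554]
tcp_rot: [[-0.087, -0.996, -0.017], [-0.996, 0.087, 0.011], [-0.009, 0.018, -1.0]]
force: [0.1, -1.3, 2.5]
opening: 0.733
```

```bash
python3 -c "
from h import *
go(.545,.115,.085,-95)
print(bot.read_state()['moment'])
crop(bot.capture('wrist')[:,:,::-1],0,0,640,480,1,'pics/w6.png')
"
```

```text
dx dy dz [-0.05  1.37 -2.93] twist -0.0 | pos [0.5581 0.1137 0.0554] yaw -95.0 q6 94.3 F [ 0.1 -1.3  2.5] op 0.733 t 6.2
[-0.22430299  0.15470579  0.11596271]
```

View pics/w6.png

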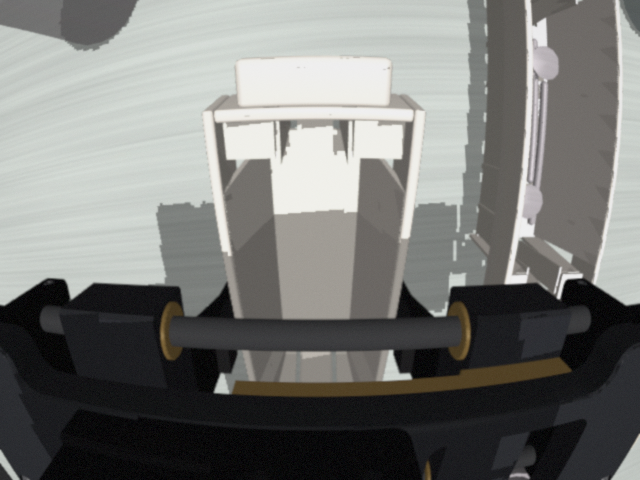

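The tote pivots in the grip: its lip edge moved from row 150 to row 110 under about 5 N. Continuing the arc to level.

arm_command(
  plan=[
    {"dx": 0,"dy": -0.4,"dz": 0.4,"twist": 0,"claw": 0.5},
    {"dx": 0,"dy": -0.75,"dz": 0.8,"twist": 0,"claw": 0.5},
    {"dx": 0,"dy": -1.1,"dz": 1.2,"twist": 0,"claw": 0.5},
    {"dx": 0,"dy": -1.4,"dz": 1.55,"twist": 0,"claw": 0.5},
    {"dx": 0,"dy": -1.65,"dz": 1.85,"twist": 0,"claw": 0.5},
    {"dx": 0,"dy": -1.7,"dz": 1.9,"twist": 0,"claw": 0.5},
  ],
)

```text
time_s: 6.75
position: [0.5743, 0.1124, 0.0354]
tcp_rot: [[-0.088, -0.996, -0.018], [-0.996, 0.087, 0.011], [-0.009, 0.019, -1.0]]
force: [-0.3, -0.1, 0.2]
opening: 0.732
```

```bash
python3 -c "
from h import *
go(.545,.115,.085,-95)
print(bot.read_state()['moment'])
crop(bot.capture('wrist')[:,:,::-1],0,0,640,480,1,'pics/w7.png')
crop(bot.capture('scene')[:,:,::-1],240,150,440,310,4,'pics/s7.png')
"
```

```text
dx dy dz [-0.05  3.03 -4.9 ] twist -0.0 | pos [0.5743 0.1124 0.0354] yaw -95.0 q6 94.2 F [-0.3 -0.1  0.2] op 0.732 t 6.75
[-0.11709283  0.46277198 -0.00391609]
```

View pics/w7.png

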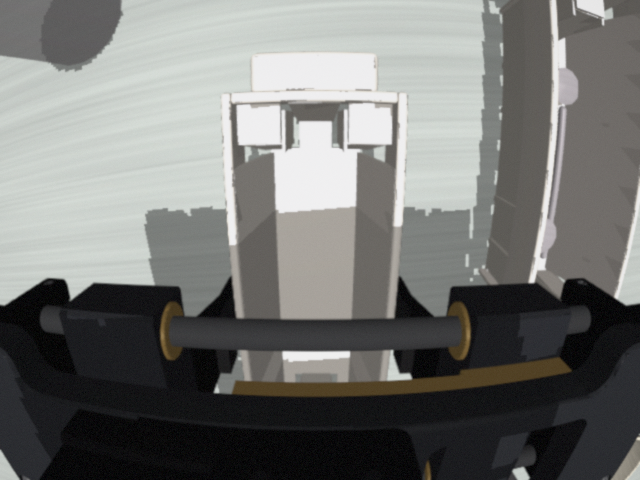

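View pics/s7.png

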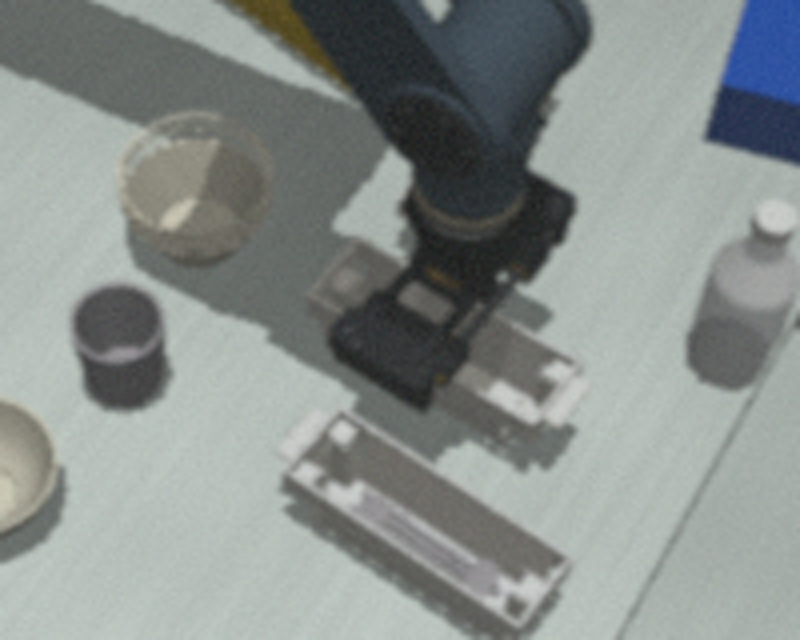

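Nearly level now. I'll ease it down a few mm more, then regrip.

arm_command(
  plan=[
    {"dx": 0,"dy": -0.15,"dz": 0.2,"twist": 0,"claw": 0.5},
    {"dx": 0,"dy": -0.25,"dz": 0.4,"twist": 0,"claw": 0.5},
    {"dx": 0,"dy": -0.25,"dz": 0.4,"twist": 0,"claw": 0.5},
  ],
)

```text
time_s: 7.1
position: [0.576, 0.1124, 0.0328]
tcp_rot: [[-0.087, -0.996, -0.019], [-0.996, 0.087, 0.011], [-0.009, 0.02, -1.0]]
force: [-3.6, -1.1, 7.1]
opening: 0.733
```

arm_command(
  plan=[
    {"dx": 0,"dy": 0,"dz": -0.1,"twist": 0,"claw": 0.8},
    {"dx": 0,"dy": 0,"dz": -0.2,"twist": 0,"claw": 0.9},
    {"dx": 0,"dy": 0,"dz": -0.2,"twist": 0,"claw": 1},
    {"dx": 0,"dy": 0,"dz": -0.2,"twist": 0,"claw": 1},
  ],
)

```text
time_s: 7.43
position: [0.5766, 0.1124, 0.0349]
tcp_rot: [[-0.087, -0.996, -0.018], [-0.996, 0.087, 0.011], [-0.009, 0.019, -1.0]]
force: [1.0, -0.0, 0.2]
opening: 0.94
```

```bash
python3 -c "
from h import *
s=bot.read_state()
go(.545,.115,.085,-95)
im=bot.capture('wrist')[:,:,::-1]
crop(im,150,20,500,280,2,'pics/w8.png')
"
```

```text
dx dy dz [-0.03  3.27 -4.95] twist -0.0 | pos [0.5766 0.1124 0.0349] yaw -95.0 q6 94.1 F [ 1.  -0.   0.2] op 0.94 t 7.43
```

View pics/w8.png

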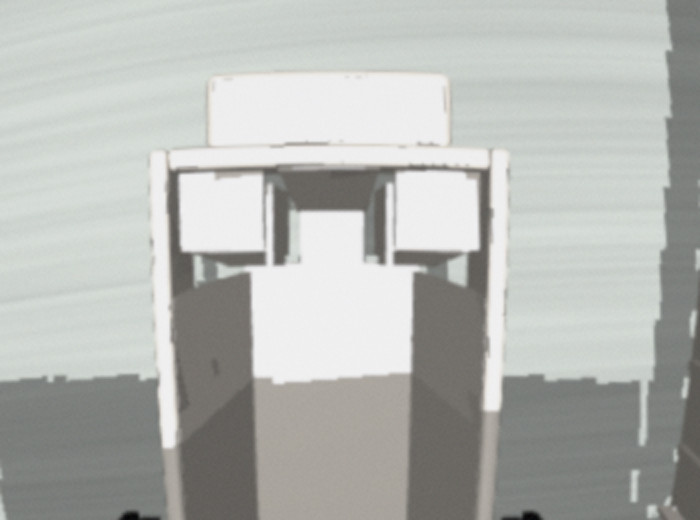

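```bash
python3 -c "
from h import *
s=bot.read_state()
P=np.array([wplane(((u+.5)/2-.5+150,(v+.5)/2-.5+20),s,.064) for u,v in ((150,150),(508,150),(207,74),(451,74),(162,447),(500,410))])
print(P.round(4)); w=P[1]-P[0];print(np.linalg.norm(w),np.degrees(np.arctan2(w[1],w[0])),np.linalg.norm(P[3]-P[2]))
e=(P[0]+P[1])/2;u=np.array([-w[1],w[0],0])/np.linalg.norm(w);print('centre',e-.095*u)
for a,b in((0,4),(1,5)):
  d=P[a]-P[b];print('side yaw',np.degrees(np.arctan2(d[1],d[0])))
"
```

```text
[[0.6701 0.1354 0.064 ]
 [0.6645 0.0724 0.064 ]
 [0.6825 0.1239 0.064 ]
 [0.6786 0.0814 0.064 ]
 [0.6152 0.1402 0.064 ]
 [0.617  0.0763 0.064 ]]
0.06324070745312349 -95.13172915000308 0.04264149602874336
centre [0.57266696 0.11238927 0.064     ]
side yaw -5.054230501740156
side yaw -4.735686993278906
```

The tote stands level on the counter. Its rim measures 63.2 mm against 64, its yaw is -5°, and its centre is 4 mm behind the grasp point. I'll regrip at mid-length and lift.

arm_command(
  plan=[
    {"dx": 0,"dy": 0.4,"dz": 0.1,"twist": 0,"claw": 1},
    {"dx": 0,"dy": 0.4,"dz": 0.1,"twist": 0,"claw": 0.7},
    {"dx": 0,"dy": 0.4,"dz": 0.1,"twist": 0,"claw": 0.5},
    {"dx": 0,"dy": 0.4,"dz": 0.1,"twist": 0,"claw": 0.5},
    {"dx": 0,"dy": 0.4,"dz": 0.1,"twist": 0,"claw": 0.5},
    {"dx": 0,"dy": 0.4,"dz": 0.1,"twist": 0,"claw": 0.5},
  ],
)

```text
time_s: 7.98
position: [0.5725, 0.1128, 0.0338]
tcp_rot: [[-0.087, -0.996, -0.018], [-0.996, 0.087, 0.011], [-0.009, 0.019, -1.0]]
force: [-0.2, 0.9, -0.3]
opening: 0.729
```

arm_command(
  plan=[
    {"dx": 0,"dy": 0,"dz": -0.5,"twist": 0,"claw": 0.5},
    {"dx": 0,"dy": 0,"dz": -1.5,"twist": 0,"claw": 0.5},
    {"dx": 0,"dy": 0,"dz": -3.5,"twist": 0,"claw": 0.5},
    {"dx": 0,"dy": 0,"dz": -6.5,"twist": 0,"claw": 0.5},
    {"dx": 0,"dy": 0,"dz": -10,"twist": 0,"claw": 0.5},
    {"dx": 0,"dy": 0,"dz": -13,"twist": 0,"claw": 0.5},
    {"dx": 0,"dy": 0,"dz": -14,"twist": 0,"claw": 0.5},
    {"dx": 0,"dy": 0,"dz": -14,"twist": 0,"claw": 0.5},
  ],
)

```text
time_s: 8.65
position: [0.5773, 0.1112, 0.1774]
tcp_rot: [[-0.087, -0.996, -0.01], [-0.996, 0.087, 0.011], [-0.01, 0.011, -1.0]]
force: [1.1, 0.4, -2.2]
opening: 0.733
```

```bash
python3 -c "
from h import *
s=bot.read_state()
print(s['position'],s['tcp_rot'][:,2],s['opening'],s['force'],s['time_s'])
im=bot.capture('wrist')[:,:,::-1]
cv2.imwrite('pics/w9.png',im)
crop(im,160,0,640,300,1.66,'pics/w9c.png')
"
```

```text
[0.5772781  0.11122235 0.17744504] [-0.01023925  0.01102643 -0.99988678] 0.7332136039293798 [ 1.12152826  0.39170289 -2.21512068] 8.65
```

View pics/w9c.png

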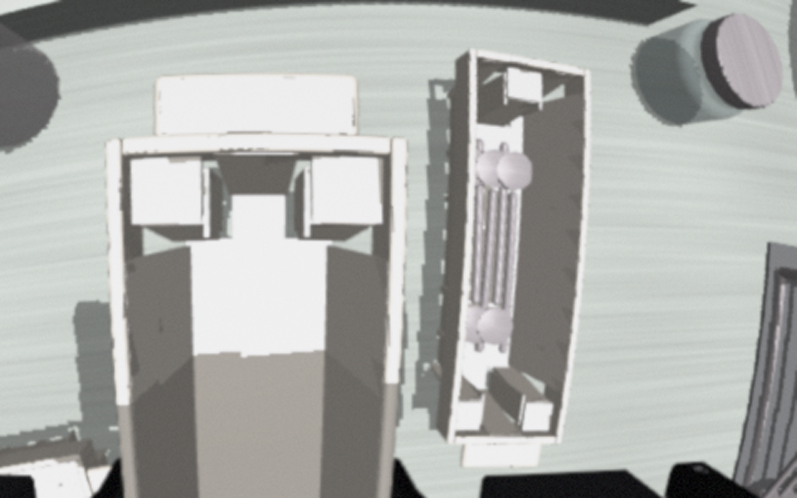

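Spoon tote rim corners are at crop (472,50), (590,72), (558,443) and (445,440). The held tote's lip-end corners are at (106,140) and (407,140).

```bash
python3 -c "
from h import *
s=bot.read_state()
# state at picture (before 0.05s)
s=dict(s); 
print(s['position'])
f=lambda u,v,z: wplane(((u+.5)/1.66-.5+160,(v+.5)/1.66-.5),s,z)
P=np.array([f(*p,.064) for p in((472,50),(590,72),(558,443),(445,440))])
print(P.round(4),P.mean(0).round(4),[np.linalg.norm(P[i]-P[i-1]).round(4) for i in range(4)])
a=(P[2]+P[3]-P[0]-P[1]);print('yaw',np.degrees(np.arctan2(a[1],a[0])))
H=np.array([f(*p,.208) for p in((106,140),(407,140))]);w=H[1]-H[0]
print(H.round(4),np.linalg.norm(w),np.degrees(np.arctan2(w[1],w[0])))
e=H.mean(0);u=np.array([-w[1],w[0],0])/np.linalg.norm(w);print('held centre',e-.095*u)
"
```

```text
[0.57547923 0.11121089 0.17499227]
[[ 0.7249  0.0016  0.064 ]
 [ 0.7181 -0.0598  0.064 ]
 [ 0.5328 -0.0392  0.064 ]
 [ 0.541   0.0233  0.064 ]] [ 0.6292 -0.0185  0.064 ] [np.float64(0.1852), np.float64(0.0617), np.float64(0.1864), np.float64(0.063)]
yaw 173.47933885347652
[[0.6725 0.1334 0.208 ]
 [0.6669 0.0713 0.208 ]] 0.06235119068192471 -95.14130506465474
held centre [0.57507688 0.11086074 0.208     ]
```

```bash
python3 -c "
from h import *
go(.6305,-.0187,.172,-96)"
```

```text
dx dy dz [12.46 -6.61  0.07] twist 1.0 | pos [0.5755 0.1112 0.175 ] yaw -95.0 q6 94.3 F [-0.2  0.3 -2.7] op 0.728 t 8.7
```

arm_command(
  plan=[
    {"dx": 1.5,"dy": -0.8,"dz": 0,"twist": 0.5,"claw": 0.5},
    {"dx": 4,"dy": -2,"dz": 0,"twist": 1,"claw": 0.5},
    {"dx": 7,"dy": -3.6,"dz": 0,"twist": 1,"claw": 0.5},
    {"dx": 10,"dy": -5.2,"dz": 0,"twist": 1,"claw": 0.5},
    {"dx": 12,"dy": -6.4,"dz": 0,"twist": 1,"claw": 0.5},
    {"dx": 12.5,"dy": -6.6,"dz": 0,"twist": 1,"claw": 0.5},
    {"dx": 12.5,"dy": -6.6,"dz": 0,"twist": 1,"claw": 0.5},
    {"dx": 12.5,"dy": -6.6,"dz": 0,"twist": 1,"claw": 0.5},
  ],
)

```text
time_s: 9.37
position: [0.6283, -0.0184, 0.1704]
tcp_rot: [[-0.105, -0.994, -0.021], [-0.994, 0.105, 0.013], [-0.011, 0.022, -1.0]]
force: [0.3, 1.1, -2.1]
opening: 0.732
```

```bash
python3 -c "
from h import *
go(.6305,-.0187,.12,-96)
t=bot.capture('top')[:,:,::-1]
w=bot.capture('wrist')[:,:,::-1]
go(.6305,-.0187,.12,-96)
a=cv2.resize(t[140:280,260:400],None,fx=4,fy=4,interpolation=cv2.INTER_CUBIC);cv2.imwrite('pics/t10.png',a)
cv2.imwrite('pics/w10.png',w)
"
```

```text
dx dy dz [ 0.06 -0.33  5.04] twist -0.0 | pos [ 0.6283 -0.0184  0.1704] yaw -96.0 q6 83.7 F [ 0.3  1.1 -2.1] op 0.732 t 9.37
dx dy dz [ 0.16 -0.3   5.14] twist 0.1 | pos [ 0.6287 -0.0174  0.1714] yaw -95.9 q6 83.7 F [ 0.3 -0.2 -1.9] op 0.732 t 9.47
```

View pics/t10.png

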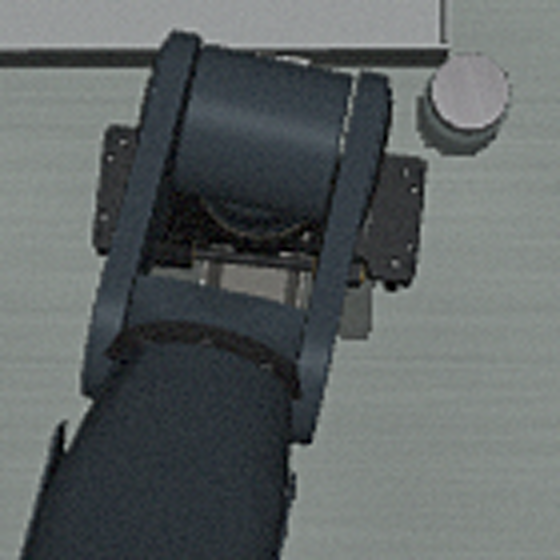

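View pics/w10.png

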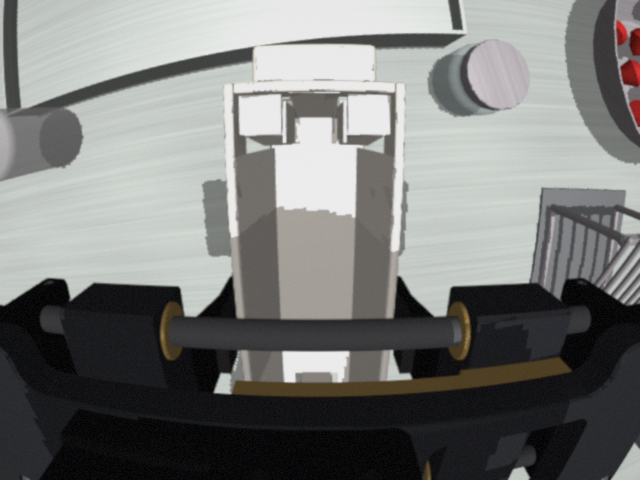

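The held tote and arm hide the spoon tote in both the top and wrist views. I'll lower it to about 25 mm above seating and check from the scene camera.

arm_command(
  plan=[
    {"dx": 0.1,"dy": -0.2,"dz": 1,"twist": 0,"claw": 0.5},
    {"dx": 0.1,"dy": -0.2,"dz": 3,"twist": 0,"claw": 0.5},
    {"dx": 0.1,"dy": -0.2,"dz": 4.5,"twist": 0,"claw": 0.5},
    {"dx": 0.1,"dy": -0.2,"dz": 5.4,"twist": 0,"claw": 0.5},
    {"dx": 0.1,"dy": -0.2,"dz": 5.6,"twist": 0,"claw": 0.5},
    {"dx": 0.1,"dy": -0.2,"dz": 5.6,"twist": 0,"claw": 0.5},
    {"dx": 0.1,"dy": -0.2,"dz": 5.6,"twist": 0,"claw": 0.5},
  ],
)

```text
time_s: 10.05
position: [0.63, -0.0176, 0.1158]
tcp_rot: [[-0.103, -0.995, -0.018], [-0.995, 0.103, 0.012], [-0.01, 0.019, -1.0]]
force: [-0.3, -0.5, -1.0]
opening: 0.733
```

```bash
python3 -c "
from h import *
go(.6305,-.0187,.0878,-96)
w=bot.capture('scene')[:,:,::-1]
go(.6305,-.0187,.0878,-96)
crop(w,290,230,400,320,7,'pics/s11.png')
cv2.imwrite('pics/s11f.png',w)
"
```

```text
dx dy dz [ 0.13 -0.11  2.8 ] twist 0.1 | pos [ 0.63   -0.0176  0.1158] yaw -95.9 q6 83.6 F [-0.3 -0.5 -1. ] op 0.733 t 10.05
dx dy dz [ 0.11 -0.08  2.84] twist 0.1 | pos [ 0.6303 -0.0178  0.1162] yaw -95.9 q6 83.6 F [-0.9  0.1 -2.2] op 0.732 t 10.1
```

View pics/s11.png

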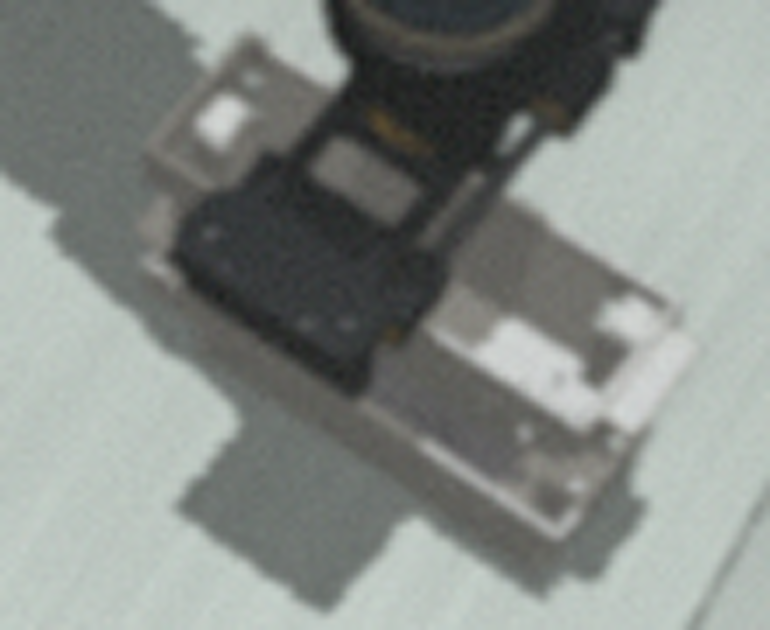

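```bash
python3 -c "
from h import *
f=lambda u,v,z: toplane('scene',((u+.5)/7-.5+290,(v+.5)/7-.5+230),z)[0]
L=f(565,538,.064);print('lower corner',L)
A=f(148,155,.147);B=f(250,35,.147);C=f(685,312,.147)
print(A,B,C,np.linalg.norm(A-B),np.linalg.norm(B-C)); print('held centre',(A+C)/2)
"
```

```text
lower corner [ 0.72401569 -0.06211044  0.064     ]
[ 0.53750546 -0.04517844  0.147     ] [0.54256491 0.01805679 0.147     ] [ 0.73042682 -0.00258825  0.147     ] 0.06343731173425973 0.18899289408266703
held centre [ 0.63396614 -0.02388335  0.147     ]
```

The scene view has about 3 mm per pixel, so its few-mm offset is within its error. Top and wrist agree on the spoon tote's y within 0.4 mm. I'll lower slowly and watch for early contact, with seating expected at TCP z ≈ 0.088.

arm_command(
  plan=[
    {"dx": 0.1,"dy": -0.05,"dz": 0.5,"twist": 0,"claw": 0.5},
    {"dx": 0.1,"dy": -0.05,"dz": 0.9,"twist": 0,"claw": 0.5},
    {"dx": 0.1,"dy": -0.05,"dz": 1.3,"twist": 0,"claw": 0.5},
    {"dx": 0.1,"dy": -0.05,"dz": 1.6,"twist": 0,"claw": 0.5},
    {"dx": 0.1,"dy": -0.05,"dz": 1.6,"twist": 0,"claw": 0.5},
  ],
)

```text
time_s: 10.52
position: [0.6297, -0.0186, 0.0993]
tcp_rot: [[-0.103, -0.994, -0.019], [-0.995, 0.103, 0.012], [-0.01, 0.02, -1.0]]
force: [-0.6, -0.1, -2.5]
opening: 0.733
```

```bash
python3 -c "
from h import *
go(.6305,-.0187,.0878,-96)
"
```

```text
dx dy dz [ 0.01 -0.1   1.15] twist 0.1 | pos [ 0.6297 -0.0186  0.0993] yaw -95.9 q6 83.5 F [-0.6 -0.1 -2.5] op 0.733 t 10.52
```

arm_command(
  plan=[
    {"dx": 0,"dy": -0.05,"dz": 0.3,"twist": 0,"claw": 0.5},
    {"dx": 0,"dy": -0.05,"dz": 0.5,"twist": 0,"claw": 0.5},
    {"dx": 0,"dy": -0.05,"dz": 0.7,"twist": 0,"claw": 0.5},
    {"dx": 0,"dy": -0.05,"dz": 0.7,"twist": 0,"claw": 0.5},
  ],
)

```text
time_s: 10.85
position: [0.6298, -0.0186, 0.0918]
tcp_rot: [[-0.103, -0.994, -0.02], [-0.995, 0.103, 0.012], [-0.01, 0.021, -1.0]]
force: [0.0, 0.6, -1.5]
opening: 0.731
```

arm_command(
  plan=[
    {"dx": 0,"dy": -0.05,"dz": 0.2,"twist": 0,"claw": 0.5},
    {"dx": 0,"dy": -0.05,"dz": 0.35,"twist": 0,"claw": 0.5},
    {"dx": 0,"dy": -0.05,"dz": 0.4,"twist": 0,"claw": 0.5},
    {"dx": 0,"dy": -0.05,"dz": 0.4,"twist": 0,"claw": 0.5},
  ],
)

```text
time_s: 11.18
position: [0.6304, -0.0188, 0.0878]
tcp_rot: [[-0.103, -0.994, -0.019], [-0.995, 0.103, 0.012], [-0.01, 0.02, -1.0]]
force: [-0.5, -0.4, -1.4]
opening: 0.729
```

arm_command(
  plan=[
    {"dx": 0,"dy": 0,"dz": 0.1,"twist": 0,"claw": 0.5},
    {"dx": 0,"dy": 0,"dz": 0.2,"twist": 0,"claw": 0.5},
    {"dx": 0,"dy": 0,"dz": 0.2,"twist": 0,"claw": 0.5},
  ],
)

```text
time_s: 11.43
position: [0.6305, -0.0189, 0.0878]
tcp_rot: [[-0.103, -0.994, -0.019], [-0.995, 0.103, 0.012], [-0.01, 0.02, -1.0]]
force: [-2.7, -0.6, 7.5]
opening: 0.735
```

Contact came at TCP z 0.0878, exactly the stacked height. Releasing.

arm_command(
  plan=[
    {"dx": 0,"dy": 0,"dz": 0,"twist": 0,"claw": 0.8},
    {"dx": 0,"dy": 0,"dz": 0,"twist": 0,"claw": 1},
    {"dx": 0,"dy": 0,"dz": 0,"twist": 0,"claw": 1},
    {"dx": 0,"dy": 0,"dz": 0,"twist": 0,"claw": 1},
    {"dx": 0,"dy": 0,"dz": -1,"twist": 0,"claw": 1},
    {"dx": 0,"dy": 0,"dz": -3,"twist": 0,"claw": 1},
    {"dx": 0,"dy": 0,"dz": -6,"twist": 0,"claw": 1},
    {"dx": 0,"dy": 0,"dz": -9,"twist": 0,"claw": 1},
  ],
)

```text
time_s: 12.1
position: [0.6314, -0.0197, 0.1782]
tcp_rot: [[-0.103, -0.994, -0.021], [-0.995, 0.103, 0.012], [-0.01, 0.022, -1.0]]
force: [0.0, -0.8, -0.2]
opening: 0.998
```

```bash
python3 -c "
from h import *
go(.5083,.293,.2,6.1)
s=bot.capture('scene')[:,:,::-1]
crop(s,290,220,400,320,7,'pics/s12.png')
"
```

```text
dx dy dz [-29.86  15.51  -1.53] twist 78.0 | pos [ 0.6314 -0.0197  0.1782] yaw -95.9 q6 83.6 F [ 0.  -0.8 -0.2] op 0.998 t 12.1
```

View pics/s12.png

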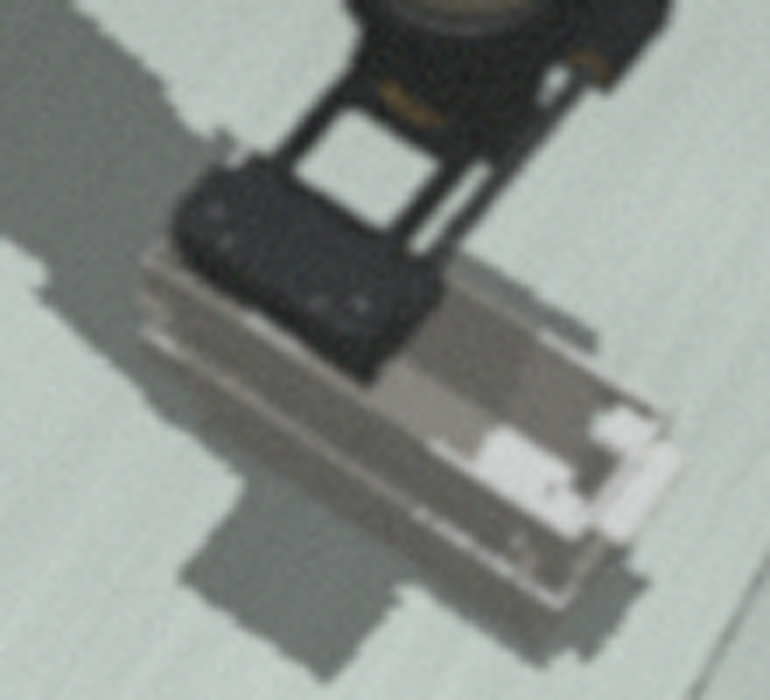

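The rack tote is stacked, with its lip (650,480) above the spoon tote's plain end and the two rims parallel. Now the counter tote. The target needs a twist of about -102°, which keeps the last joint in range.

arm_command(
  plan=[
    {"dx": -2,"dy": 1,"dz": -2,"twist": -4,"claw": 1},
    {"dx": -5,"dy": 3,"dz": -4,"twist": -10,"claw": 1},
    {"dx": -9,"dy": 5,"dz": -4,"twist": -17,"claw": 1},
    {"dx": -13,"dy": 7,"dz": -4,"twist": -24,"claw": 1},
    {"dx": -17,"dy": 9,"dz": -4,"twist": -31,"claw": 1},
    {"dx": -21,"dy": 11,"dz": -4,"twist": -38,"claw": 1},
    {"dx": -25,"dy": 13,"dz": -4,"twist": -45,"claw": 1},
    {"dx": -29,"dy": 15,"dz": -4,"twist": -52,"claw": 1},
  ],
)

```text
time_s: 12.82
position: [0.5226, 0.2675, 0.2299]
tcp_rot: [[0.725, -0.689, -0.007], [-0.689, -0.725, 0.01], [-0.012, -0.003, -1.0]]
force: [0.0, 0.5, -0.8]
opening: 1.004
```

```bash
python3 -c "
from h import *
go(.5083,.293,.2,6.1)
"
```

```text
dx dy dz [-2.75 -0.86  3.02] twist -49.7 | pos [0.5226 0.2675 0.2299] yaw -43.6 q6 59.1 F [ 0.   0.5 -0.8] op 1.004 t 12.82
```

arm_command(
  plan=[
    {"dx": -1.5,"dy": -0.5,"dz": 1,"twist": -7,"claw": 1},
    {"dx": -2.7,"dy": -0.9,"dz": 2,"twist": -14,"claw": 1},
    {"dx": -2.7,"dy": -0.9,"dz": 3,"twist": -21,"claw": 1},
    {"dx": -2.7,"dy": -0.9,"dz": 3,"twist": -28,"claw": 1},
    {"dx": -2.7,"dy": -0.9,"dz": 3,"twist": -35,"claw": 1},
    {"dx": -2.7,"dy": -0.9,"dz": 3,"twist": -42,"claw": 1},
    {"dx": -2.7,"dy": -0.9,"dz": 3,"twist": -48,"claw": 1},
    {"dx": -2.7,"dy": -0.9,"dz": 3,"twist": -49.7,"claw": 1},
  ],
)

```text
time_s: 13.48
position: [0.509, 0.2931, 0.2006]
tcp_rot: [[0.994, 0.111, -0.006], [0.111, -0.994, 0.01], [-0.005, -0.011, -1.0]]
force: [-0.2, -0.2, 0.5]
opening: 1.0
```

```bash
python3 -c "
from h import *
go(.5083,.293,.033,6.1)
s=bot.read_state()
w=bot.capture('wrist')[:,:,::-1].copy()
go(.5083,.293,.033,6.1)
cv2.imwrite('pics/w13.png',w)
for p in [(0.5299,.3906),(.5496,.2032),(.4871,.1958),(.4666,.3826)]:
  q=wproj([*p,.064],s)[0]; cv2.drawMarker(w,tuple(q.round().astype(int)),(0,0,255),0,8,1)
cv2.imwrite('pics/w13m.png',w)
"
```

```text
dx dy dz [ 0.02  0.18 16.76] twist 0.3 | pos [0.509  0.2931 0.2006] yaw 6.4 q6 12.0 F [-0.2 -0.2  0.5] op 1.0 t 13.48
dx dy dz [1.000e-02 1.800e-01 1.677e+01] twist 0.2 | pos [0.509  0.293  0.2007] yaw 6.3 q6 12.0 F [ 0.2 -0.3 -1.4] op 1.001 t 13.53
```

View pics/w13m.png

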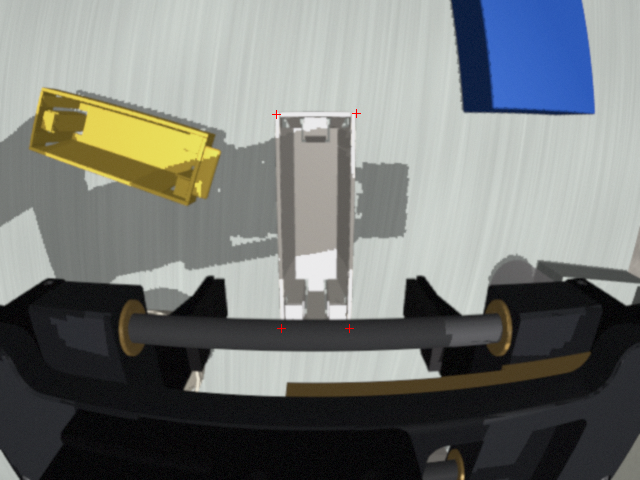

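Corner markers fit the counter tote's rim at (276,114) and (355,113). Descending to grip at TCP z 0.033.

arm_command(
  plan=[
    {"dx": 0,"dy": 0.1,"dz": 2,"twist": 0.2,"claw": 1},
    {"dx": 0,"dy": 0.2,"dz": 5,"twist": 0.2,"claw": 1},
    {"dx": 0,"dy": 0.2,"dz": 8,"twist": 0.2,"claw": 1},
    {"dx": 0,"dy": 0.2,"dz": 11,"twist": 0.2,"claw": 1},
    {"dx": 0,"dy": 0.2,"dz": 14,"twist": 0.2,"claw": 1},
    {"dx": 0,"dy": 0.2,"dz": 16,"twist": 0.2,"claw": 1},
    {"dx": 0,"dy": 0.2,"dz": 16.6,"twist": 0.2,"claw": 1},
    {"dx": 0,"dy": 0.2,"dz": 16.6,"twist": 0.2,"claw": 1},
  ],
)

```text
time_s: 14.2
position: [0.5072, 0.2924, 0.0332]
tcp_rot: [[0.994, 0.106, -0.01], [0.106, -0.994, 0.009], [-0.009, -0.01, -1.0]]
force: [-0.2, 0.3, 0.7]
opening: 1.002
```

```bash
python3 -c "
from h import *
go(.5083,.293,.034,6.1)
w=bot.capture('wrist')[:,:,::-1]
go(.5083,.293,.034,6.1)
cv2.imwrite('pics/w14.png',w)
"
```

```text
dx dy dz [ 0.12 -0.05 -0.09] twist -0.0 | pos [0.5072 0.2924 0.0332] yaw 6.1 q6 11.9 F [-0.2  0.3  0.7] op 1.002 t 14.2
dx dy dz [ 0.   -0.02  0.06] twist -0.0 | pos [0.5083 0.2928 0.0346] yaw 6.1 q6 11.9 F [ 1.1 -0.3  0.7] op 0.999 t 14.25
```

View pics/w14.png

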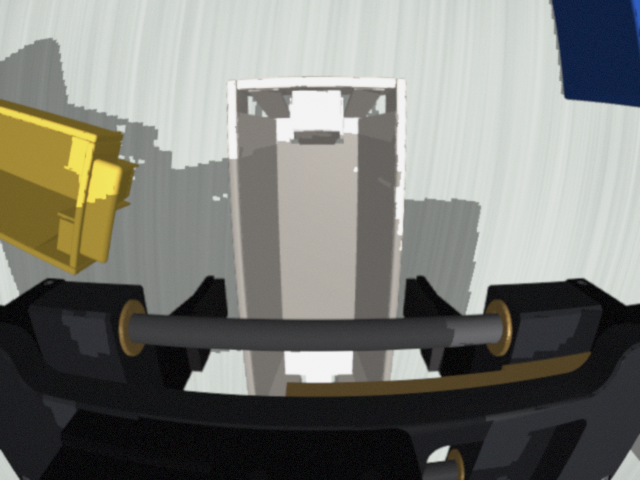

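```bash
python3 -c "
from h import *
s=bot.read_state()
A=wplane((228,80),s,.064);B=wplane((406,80),s,.064);w=B-A;print(A,B,np.linalg.norm(w),np.degrees(np.arctan2(w[1],w[0])))
u=np.array([w[1],-w[0],0])/np.linalg.norm(w);print((A+B)/2+.095*u, s['position'])
"
```

```text
[0.46663178 0.38502897 0.064     ] [0.53036178 0.39180244 0.064     ] 0.06408895132295342 6.066841457891839
[0.5085372  0.29394777 0.064     ] [0.50830321 0.29277207 0.03457474]
```

arm_command(
  plan=[
    {"dx": 0,"dy": 0,"dz": 0.05,"twist": 0,"claw": 0.7},
    {"dx": 0,"dy": 0,"dz": 0.05,"twist": 0,"claw": 0.6},
    {"dx": 0,"dy": 0,"dz": 0.05,"twist": 0,"claw": 0.5},
    {"dx": 0,"dy": 0,"dz": 0.05,"twist": 0,"claw": 0.5},
    {"dx": 0,"dy": 0,"dz": 0.05,"twist": 0,"claw": 0.5},
    {"dx": 0,"dy": 0,"dz": 0.05,"twist": 0,"claw": 0.5},
  ],
)

```text
time_s: 14.75
position: [0.5088, 0.293, 0.0351]
tcp_rot: [[0.994, 0.106, -0.005], [0.106, -0.994, 0.01], [-0.004, -0.011, -1.0]]
force: [-1.0, 0.4, 5.5]
opening: 0.731
```

The grip is good at 63.6 mm, with the tote's centre within 1 mm of the grasp point. Lifting.

arm_command(
  plan=[
    {"dx": 0,"dy": 0,"dz": -0.5,"twist": 0,"claw": 0.5},
    {"dx": 0,"dy": 0,"dz": -1.5,"twist": 0,"claw": 0.5},
    {"dx": 0,"dy": 0,"dz": -3.5,"twist": 0,"claw": 0.5},
    {"dx": 0,"dy": 0,"dz": -7,"twist": 0,"claw": 0.5},
    {"dx": 0,"dy": 0,"dz": -11,"twist": 0,"claw": 0.5},
    {"dx": 0,"dy": 0,"dz": -15,"twist": 0,"claw": 0.5},
    {"dx": 0,"dy": 0,"dz": -18.5,"twist": 0,"claw": 0.5},
    {"dx": 0,"dy": 0,"dz": -20,"twist": 0,"claw": 0.5},
  ],
)

```text
time_s: 15.42
position: [0.512, 0.2917, 0.2411]
tcp_rot: [[0.994, 0.106, 0.003], [0.106, -0.994, 0.013], [0.005, -0.013, -1.0]]
force: [0.7, -0.3, -2.6]
opening: 0.734
```

```bash
python3 -c "
from h import *
go(.55,.16,.225,-96)
im=bot.capture('top')[:,:,::-1]; a=cv2.resize(im[140:280,260:400],None,fx=5,fy=5,interpolation=cv2.INTER_CUBIC)[:600];cv2.imwrite('pics/t15.png',a)
"
```

```text
dx dy dz [ 2.38 13.52  1.45] twist -77.9 | pos [0.512  0.2917 0.2411] yaw 6.1 q6 12.1 F [ 0.7 -0.3 -2.6] op 0.734 t 15.42
```

View pics/t15.png

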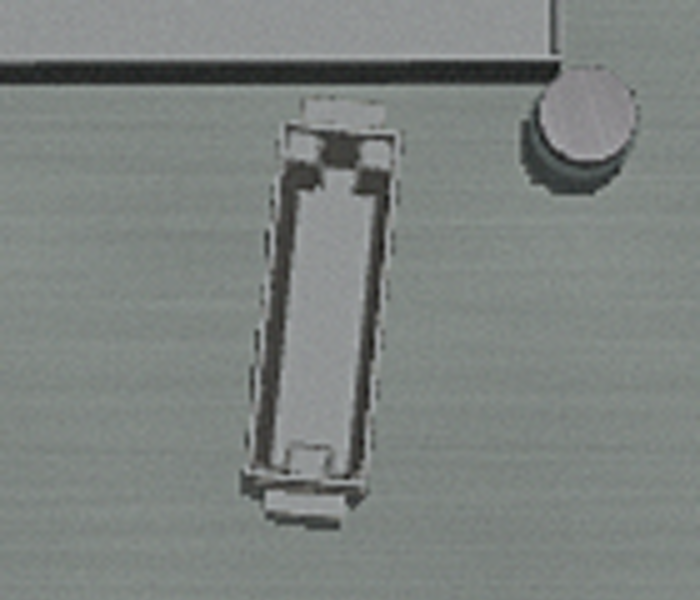

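Clear top view of the two-high stack: upper lip at (343,112), spoon lip at (303,505), so the lips are at opposite ends. Upper rim corners are near (284,126), (398,133), (367,485) and (248,474).

```bash
python3 -c "
from h import *
f=lambda u,v,z: toplane('top',((u+.5)/5-.5+260,(v+.5)/5-.5+140),z)[0]
P=np.array([f(*p,.118) for p in((284,126),(398,133),(367,485),(248,474))])
print(P.round(4),P.mean(0).round(4),[np.linalg.norm(P[i]-P[i-1]).round(4) for i in range(4)])
a=(P[0]+P[1]-P[2]-P[3]);print(np.degrees(np.arctan2(a[1],a[0])))
"
```

```text
[[ 0.7264  0.0029  0.118 ]
 [ 0.7225 -0.0572  0.118 ]
 [ 0.5364 -0.0408  0.118 ]
 [ 0.5422  0.0215  0.118 ]] [ 0.6319 -0.0184  0.118 ] [np.float64(0.1852), np.float64(0.0602), np.float64(0.1868), np.float64(0.0625)]
-5.407607819341282
```

```bash
python3 -c "
from h import *
go(.630,-.0187,.235,-95.9)
"
```

```text
dx dy dz [ 8.35 32.15  0.37] twist -78.0 | pos [0.5128 0.292  0.2424] yaw 6.1 q6 12.1 F [ 0.7 -0.1 -0.4] op 0.734 t 15.47
```

arm_command(
  plan=[
    {"dx": 0.2,"dy": 0.8,"dz": 0,"twist": 3,"claw": 0.5},
    {"dx": 0.7,"dy": 2.5,"dz": 0,"twist": 8,"claw": 0.5},
    {"dx": 1.2,"dy": 4.5,"dz": 0,"twist": 14,"claw": 0.5},
    {"dx": 1.8,"dy": 7,"dz": 0,"twist": 21,"claw": 0.5},
    {"dx": 2.4,"dy": 9.5,"dz": 0,"twist": 28,"claw": 0.5},
    {"dx": 3,"dy": 12,"dz": 0,"twist": 35,"claw": 0.5},
    {"dx": 3.7,"dy": 14.5,"dz": 0,"twist": 42,"claw": 0.5},
    {"dx": 4.3,"dy": 17,"dz": 0,"twist": 49,"claw": 0.5},
  ],
)

```text
time_s: 16.13
position: [0.5728, 0.1263, 0.2392]
tcp_rot: [[0.728, -0.685, 0.003], [-0.685, -0.728, 0.014], [-0.007, -0.013, -1.0]]
force: [0.2, 0.5, -2.7]
opening: 0.735
```

```bash
python3 -c "
from h import *
go(.630,-.0187,.235,-95.9)
"
```

```text
dx dy dz [14.1   6.65  0.23] twist 52.6 | pos [0.5728 0.1263 0.2392] yaw -43.3 q6 44.0 F [ 0.2  0.5 -2.7] op 0.735 t 16.13
```

arm_command(
  plan=[
    {"dx": 2.2,"dy": 1,"dz": 0,"twist": 7,"claw": 0.5},
    {"dx": 4.5,"dy": 2,"dz": 0,"twist": 14,"claw": 0.5},
    {"dx": 6.5,"dy": 3.1,"dz": 0,"twist": 21,"claw": 0.5},
    {"dx": 8.5,"dy": 4,"dz": 0,"twist": 28,"claw": 0.5},
    {"dx": 10.3,"dy": 4.9,"dz": 0,"twist": 35,"claw": 0.5},
    {"dx": 12,"dy": 5.7,"dz": 0,"twist": 42,"claw": 0.5},
    {"dx": 13.5,"dy": 6.4,"dz": 0,"twist": 48,"claw": 0.5},
    {"dx": 14.1,"dy": 6.6,"dz": 0,"twist": 52.6,"claw": 0.5},
  ],
)

```text
time_s: 16.8
position: [0.6301, -0.0208, 0.2357]
tcp_rot: [[-0.109, -0.994, 0.001], [-0.994, 0.109, 0.013], [-0.014, 0.0, -1.0]]
force: [0.1, -0.2, -1.8]
opening: 0.731
```

```bash
python3 -c "
from h import *
go(.630,-.0187,.165,-95.9)
"
```

```text
dx dy dz [-0.12  0.03  7.07] twist -0.4 | pos [ 0.6301 -0.0208  0.2357] yaw -96.3 q6 83.6 F [ 0.1 -0.2 -1.8] op 0.731 t 16.8
```

arm_command(
  plan=[
    {"dx": -0.1,"dy": 0,"dz": 1,"twist": -0.4,"claw": 0.5},
    {"dx": -0.1,"dy": 0,"dz": 3,"twist": -0.4,"claw": 0.5},
    {"dx": -0.1,"dy": 0,"dz": 5,"twist": -0.4,"claw": 0.5},
    {"dx": -0.1,"dy": 0,"dz": 6.3,"twist": -0.4,"claw": 0.5},
    {"dx": -0.1,"dy": 0,"dz": 6.8,"twist": -0.4,"claw": 0.5},
    {"dx": -0.1,"dy": 0,"dz": 6.8,"twist": -0.4,"claw": 0.5},
    {"dx": -0.1,"dy": 0,"dz": 6.8,"twist": -0.4,"claw": 0.5},
  ],
)

```text
time_s: 17.38
position: [0.6298, -0.0184, 0.1671]
tcp_rot: [[-0.101, -0.995, -0.0], [-0.995, 0.101, 0.014], [-0.014, 0.001, -1.0]]
force: [0.1, -0.2, -1.8]
opening: 0.727
```

```bash
python3 -c "
from h import *
go(.630,-.0187,.143,-95.9)
w=bot.capture('scene')[:,:,::-1]
go(.630,-.0187,.143,-95.9)
crop(w,290,210,400,320,5,'pics/s16.png')
w=bot.capture('wrist')[:,:,::-1]
cv2.imwrite('pics/w16.png',w)
"
```

```text
dx dy dz [ 0.06 -0.02  2.41] twist 0.1 | pos [ 0.6298 -0.0184  0.1671] yaw -95.8 q6 83.2 F [ 0.1 -0.2 -1.8] op 0.727 t 17.38
dx dy dz [0.05 0.06 2.51] twist 0.1 | pos [ 0.6306 -0.0186  0.1681] yaw -95.8 q6 83.2 F [ 0.5 -0.2 -1.8] op 0.735 t 17.43
```

View pics/s16.png

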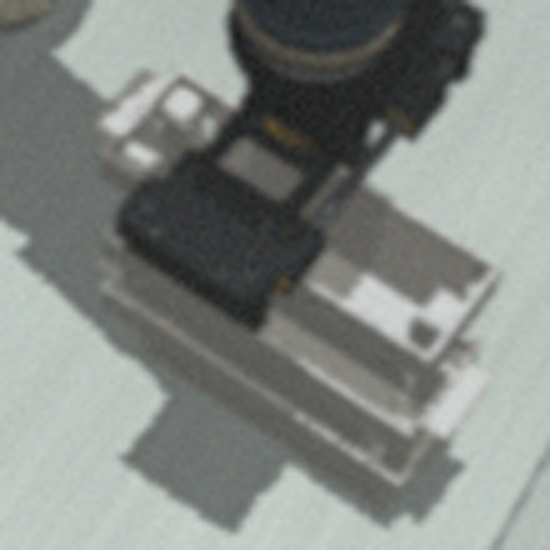

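View pics/w16.png

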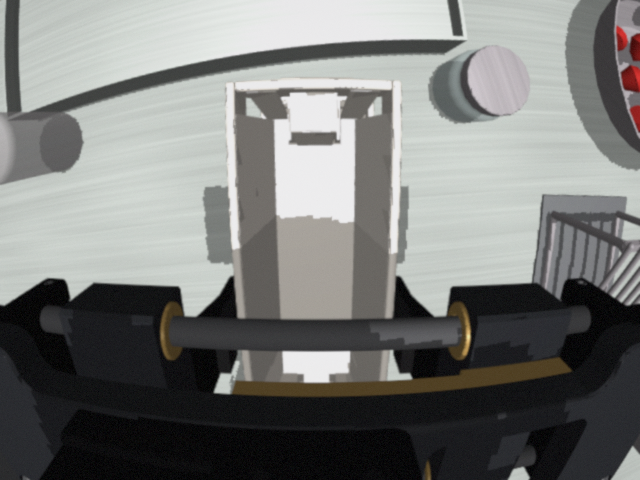

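The held tote's lip is at the robot side, above the middle tote's plain end, and the rims are parallel. Lowering slowly toward seating at z ≈ 0.143.

arm_command(
  plan=[
    {"dx": 0.05,"dy": 0,"dz": 0.6,"twist": 0,"claw": 0.5},
    {"dx": 0.05,"dy": 0,"dz": 1.1,"twist": 0,"claw": 0.5},
    {"dx": 0.05,"dy": 0,"dz": 1.5,"twist": 0,"claw": 0.5},
    {"dx": 0.05,"dy": 0,"dz": 1.8,"twist": 0,"claw": 0.5},
    {"dx": 0.05,"dy": 0,"dz": 2.0,"twist": 0,"claw": 0.5},
    {"dx": 0.05,"dy": 0,"dz": 2.0,"twist": 0,"claw": 0.5},
  ],
)

```text
time_s: 17.98
position: [0.6305, -0.019, 0.1479]
tcp_rot: [[-0.101, -0.995, 0.002], [-0.995, 0.101, 0.013], [-0.014, -0.0, -1.0]]
force: [0.5, -1.0, -2.6]
opening: 0.737
```

```bash
python3 -c "
from h import *
go(.630,-.0187,.143,-95.9)"
```

```text
dx dy dz [-0.02  0.05  0.49] twist 0.1 | pos [ 0.6305 -0.019   0.1479] yaw -95.8 q6 83.1 F [ 0.5 -1.  -2.6] op 0.737 t 17.98
```

arm_command(
  plan=[
    {"dx": 0,"dy": 0,"dz": 0.2,"twist": 0,"claw": 0.5},
    {"dx": 0,"dy": 0,"dz": 0.4,"twist": 0,"claw": 0.5},
    {"dx": 0,"dy": 0,"dz": 0.55,"twist": 0,"claw": 0.5},
    {"dx": 0,"dy": 0,"dz": 0.6,"twist": 0,"claw": 0.5},
    {"dx": 0,"dy": 0,"dz": 0.6,"twist": 0,"claw": 0.5},
  ],
)

```text
time_s: 18.4
position: [0.6304, -0.0192, 0.1432]
tcp_rot: [[-0.101, -0.995, 0.002], [-0.995, 0.101, 0.013], [-0.013, -0.001, -1.0]]
force: [-2.2, -0.3, 4.9]
opening: 0.732
```

Contact came at the expected height. I'll press lightly to level it, then release and back off.

arm_command(
  plan=[
    {"dx": 0,"dy": 0,"dz": 0.15,"twist": 0,"claw": 0.5},
    {"dx": 0,"dy": 0,"dz": 0.15,"twist": 0,"claw": 0.5},
  ],
)

```text
time_s: 18.57
position: [0.6305, -0.0192, 0.1432]
tcp_rot: [[-0.101, -0.995, 0.003], [-0.995, 0.101, 0.012], [-0.013, -0.002, -1.0]]
force: [-4.2, -0.9, 5.9]
opening: 0.728
```

arm_command(
  plan=[
    {"dx": 0,"dy": 0,"dz": 0,"twist": 0,"claw": 0.8},
    {"dx": 0,"dy": 0,"dz": 0,"twist": 0,"claw": 1},
    {"dx": 0,"dy": 0,"dz": 0,"twist": 0,"claw": 1},
    {"dx": 0,"dy": 0,"dz": 0,"twist": 0,"claw": 1},
    {"dx": 0,"dy": 0,"dz": -1,"twist": 0,"claw": 1},
    {"dx": 0,"dy": 0,"dz": -3,"twist": 0,"claw": 1},
    {"dx": 0,"dy": 0,"dz": -6,"twist": 0,"claw": 1},
    {"dx": 0,"dy": 0,"dz": -10,"twist": 0,"claw": 1},
  ],
)

```text
time_s: 19.23
position: [0.6283, -0.0201, 0.2418]
tcp_rot: [[-0.101, -0.995, -0.004], [-0.995, 0.101, 0.014], [-0.013, 0.005, -1.0]]
force: [1.6, -0.1, -0.8]
opening: 0.998
```

```bash
python3 -c "
from h import *
go(.50,.25,.27,-95.9)"
```

```text
dx dy dz [-25.6   15.51  -2.4 ] twist 0.1 | pos [ 0.6283 -0.0201  0.2418] yaw -95.8 q6 83.2 F [ 1.6 -0.1 -0.8] op 0.998 t 19.23
```

arm_command(
  plan=[
    {"dx": -2,"dy": 1,"dz": -2,"twist": 0,"claw": 1},
    {"dx": -5,"dy": 3,"dz": -2.4,"twist": 0,"claw": 1},
    {"dx": -9,"dy": 5,"dz": -2.4,"twist": 0,"claw": 1},
    {"dx": -13,"dy": 7.5,"dz": -2.4,"twist": 0,"claw": 1},
    {"dx": -17,"dy": 10,"dz": -2.4,"twist": 0,"claw": 1},
    {"dx": -21,"dy": 12.5,"dz": -2.4,"twist": 0,"claw": 1},
    {"dx": -24,"dy": 14.5,"dz": -2.4,"twist": 0,"claw": 1},
    {"dx": -25.5,"dy": 15.5,"dz": -2.4,"twist": 0,"claw": 1},
  ],
)

```text
time_s: 19.9
position: [0.4982, 0.2515, 0.2709]
tcp_rot: [[-0.1, -0.995, -0.003], [-0.995, 0.1, 0.015], [-0.014, 0.005, -1.0]]
force: [-0.1, 0.4, 0.1]
opening: 0.999
```

```bash
python3 -c "
from h import *
go(.50,.25,.27,-95.9)
t=bot.capture('top')[:,:,::-1];s=bot.capture('scene')[:,:,::-1]
cv2.imwrite('pics/t20.png',t);cv2.imwrite('pics/s20.png',s)
crop(t,270,145,390,265,5,'pics/t20c.png');crop(s,290,210,400,320,5,'pics/s20c.png')
"
```

```text
dx dy dz [ 0.13 -0.2   0.09] twist 0.2 | pos [0.4982 0.2515 0.2709] yaw -95.7 q6 110.2 F [-0.1  0.4  0.1] op 0.999 t 19.9
```

View pics/t20c.png

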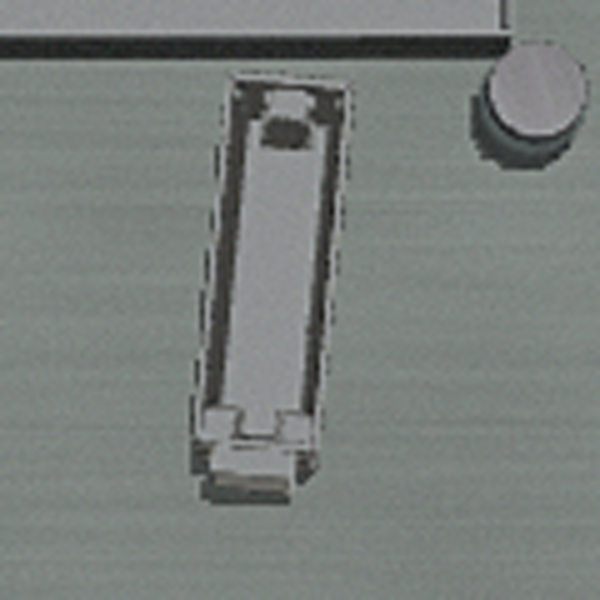

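View pics/s20c.png

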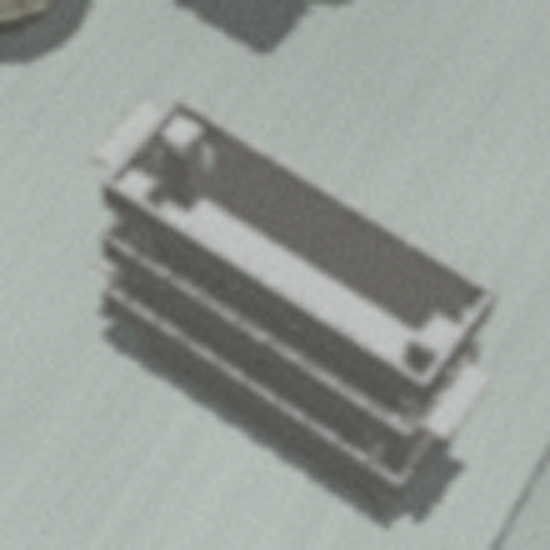

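View pics/t20.png

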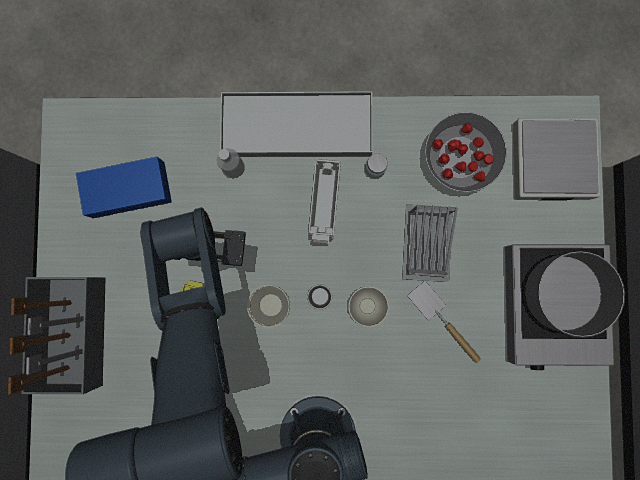

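The three rims are parallel and evenly spaced: (105,190), (105,240) and (105,292) at the left, (430,380), (415,430) and (405,480) at the right. The lips alternate and every bystander is at its original pixels. One last height check, then hand in.

```bash
python3 -c "
from h import *
f=lambda u,v,z: toplane('top',((u+.5)/5-.5+270,(v+.5)/5-.5+145),z)[0]
P=np.array([f(*p,.172) for p in((235,76),(350,83),(318,447),(195,438))])
print(P.mean(0).round(4),[np.linalg.norm(P[i]-P[i-1]).round(4) for i in range(4)])
a=cv2.imread('pics/top0.png').astype(int);b=cv2.imread('pics/t20.png').astype(int)
for n,(u,v,r) in dict(jar=(376,165,14),bottle=(230,162,16),bowls=(269,305,24),cup=(319,296,14),bowl=(367,306,24),spat=(445,320,45)).items():
  d=np.abs(a-b).max(2)[v-r:v+r,u-r:u+r];print(n,(d>60).mean().round(3))
print(bot.read_state()['force'],bot.hand_in())
"
```

```text
[ 0.6336 -0.0187  0.172 ] [np.float64(0.186), np.float64(0.0586), np.float64(0.1865), np.float64(0.0622)]
jar 0.0
bottle 0.0
bowls 0.007
cup 0.0
bowl 0.0
spat 0.047
the job is handed in; nothing more can be done
[-0.09884305 -0.276983   -0.31551745] None
```

The job is handed in: both empty totes are stacked on the spoon tote where it stands, three high, with the pull lips at alternating ends. It took about 20 s on the robot's clock.

**Moves:** I lifted the tilted tote off the rack and eased its plain end onto a clear patch of counter, so it turned level in the grip. I then gripped it again at mid-length and set it on the spoon tote. The counter tote went on top, turned so its lip is over the middle tote's plain end.

**Seating:** Each tote touched down at the height expected for stacking rather than nesting. The TCP was at z = 0.0878 m for the middle tote and 0.1432 m for the top one, against 0.0878 and 0.143 expected. Upward force at touchdown stayed below about 8 N.

**Last pictures:** The three rims are parallel and evenly spaced, and the lips alternate. The jar, bottle, cup and bowl show no change from the first pictures, and the bowl stack almost none (0.7% of its pixels). The spatula region changed by 4.7%. I put this down to the rack tote and arm shadow leaving that spot, because the spatula is at the same pixels.

**Checks that disagreed:**
- With the first tote held above the stack, the scene camera put it about 4 mm off sideways from the robot's own reading. I judged this to be within that camera's resolution, and the tote seated without early contact.
- From the top camera, the stack's top rim measured about 2–5 mm under its given size, and its centre 3 mm further out than where I set it. I took both as corner-picking error.

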